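# Unload the sloped stand: drive modules into the tray, spacer board onto its pile

### The arm

A 7-joint arm with a two-finger parallel gripper is mounted at the origin on the work surface. World frame = base frame: x ahead of the robot, y to its left, z up, the work surface at z = 0. Lengths are in mm, angles in rad, forces in N, time in s.
With the tool pointing down it reaches from about 400 to 900 mm from the base axis. Payload 5.6 kg.
Tool frame: the origin (TCP) lies at the very end of the fingers, on their centre line; the grasp point (between the pads) lies 19 mm behind it; z points along the fingers, y is the line along which they close (so a half turn about z gives the same grasp; the last joint's range is limited). The gripper opens to 92 mm and grips with 3 to 60 N. Pads are 20 mm wide; open, the fingers measure 128 mm over their backs; the gripper's body (75 mm by 189 mm) begins 69 mm behind the grasp point.
Start: joints at [1.221, 0.468, -0.012, 1.603, 0.006, 1.071, -0.056], TCP at [196.264, -619.67, 180.792] pointing down, gripper open.
Joint ranges: [-2.53, 2.53], [-0.31, 2.02], [-1.57, 1.55], [0.28, 2.44], [-1.29, 4.43], [0.15, 1.84], [-2.92, 2.92]. Speed limits (rad/s): [2.57, 2.57, 3.14, 3.14, 3.14, 3.14, 3.14].

### API

Orientations are given as a unit quaternion [w, x, y, z].
In Python, from station import observe, grab_frame, camera_params, finish_job gives the robot as it stands. The module is installed in compiled form; this text tells all that it offers.
- The arm moves only by the tool servo_tool, never from a script. Its argument "motion" is a list that holds one entry, the list of rows, each a list of 7 numbers: the opening, from 0 (shut) to 1 (fully open), then the shift along the tool's x, y, z in m, then the turn, a rotation vector about the tool's x, y, z in rad. In form: [[[grip, x, y, z, ax, ay, az], ...]]. A call has 1 to 10 rows; each row is the pose to reach, as a shift and turn from the pose commanded when the call began, along the tool's axes at that moment; what a row does not reach only later rows make up. A row lasts 1/12 s, in which the tool goes at most 41.7 mm and 7.16 degrees, less where a joint would pass 70% of its speed; a pose out of reach is approached as far as the arm can. A call with a gripper value outside its range is refused whole. The fingers move at their own pace and stop on an object; "force" is the grip in N (left out, the last holds). Time passes only in rows, so rows that repeat a pose let the fingers close. It gives the time, the measured TCP pose, the force, the opening and the grip force at its end, in the units of the state.
- observe(): the state, without advancing time (a new reading comes with each control period).
- grab_frame(name): name is "scene" or "top" or "wrist"; returns the picture (400x640x3 uint8, blue, green, red); there is no depth.
- camera_params(name): a dict with "fov_y" (degrees; the focal length in pixels is half the picture's height over the tangent of half this angle, whatever the lens; pixels are square), "cx", "cy" (the principal point, pixels), "origin" and "attitude" of the camera in the world. Camera axes: x right, y up, looking along -z (the intrinsics and any distortion apply to the point x, -y, -z); pixel columns grow to the right and rows downward; lengths in mm; the calibration is good to about 2 mm. A picture is of the moment at which its call begins: read the wrist's pose just before it. camera_params takes no time and is no camera call; for the wrist camera it gives the pose at the moment of the call.
- finish_job(): hands the job in; it is judged then, once.
The state is a dict: "t": time; "qpos": joint angles; "qd": joint speeds; "joint_torque": joint torques, N m; "tcp_pos": TCP position; "eef_rot": TCP orientation; "force": force on the tool from outside, world axes, zero at the start; "ft_torque": the same for the moment, N m; "width": opening from 0.0 (shut) to 1.0 (fully open); "gripper_force": force on a finger pad.
Only numpy, scipy, OpenCV 4.12 (cv2) and the standard library are available. Lean on these libraries where they do the work, as an engineer would, in place of code of your own. Each camera call takes 0.05 s, during which the arm holds its last target. There are 200 camera calls.

### The job

Unload the sloped stand: set its two drive modules down in the tray, one in each compartment, lying flat with the fins up, and lay the plywood spacer board that separates them flat and square on top of the pile of spacer boards on the bench. Lower each piece gently into place rather than dropping it, and leave the other things on the bench where they are.

Things in the scene. Friction and masses are not known exactly. Their poses are not given: they have to be found in the camera images.
- module_top_center (a point): a motor drive module, a box with grey plastic body, aluminium fins along its top and a black terminal block at each end: 46 mm (own x) x 120 mm (own y) x 42 mm high (own z, out through the fins), 250 to 490 g. Long sides flat over the full height. Point: its centre, 21 mm above its underside. This one lies on top of the stack, on the spacer board.
- spacer_center (a point): the plywood spacer board between the two modules: 62 mm (own x) x 150 mm (own y) x 10 mm thick (own z), with a window near each end and solid in the middle 46 mm of its length; 50 to 85 g. The point is its centre, 5 mm above its underside. Its lower long edge is flush with the modules; its upper long edge stands out 16 mm beyond them.
- module_low_center (a point): a motor drive module, a box with grey plastic body, aluminium fins along its top and a black terminal block at each end: 46 mm (own x) x 120 mm (own y) x 42 mm high (own z, out through the fins), 250 to 490 g. Long sides flat over the full height. Point: its centre, 21 mm above its underside. This one lies at the bottom of the stack, straight on the stand's deck, under the spacer board.
- stand_deck (a point): middle of the top face of the stand's plywood deck, 90 mm above the bench; axes are the stand's: x towards its high rear edge, z up. The fixed stand (170 mm deep, 164 mm wide) has an aluminium frame; its deck rises at 25 degrees towards the stand's +x. The stack lies on it, long sides level along y, tilted by the same 25 degrees. From the deck up: module 42 mm, board 10 mm, module 42 mm.
- stand_toe (a point): middle of the line where the deck meets the plywood toe board at its low front edge. The toe board is 12 mm thick and stands 80 mm high, square to the deck; a finger cut-out 92 mm wide, down to the deck, leaves only a post 36 mm wide at each end. The stacked pieces rest with their lower long sides against these posts; friction is about 0.5 to 0.7, just enough to hold them from sliding.
- bay_near (a point): centre of the floor (top face, 5 mm above the bench) of one compartment of the black open tray, the one at the tray's -x end. The tray (264 mm along its x, 172 mm along its y, 30 mm high, fixed) is parted by one wall across the middle; each compartment is 124 mm (x) by 162 mm (y) inside. Axes are the tray's, z up.
- bay_far (a point): the same for the other compartment, at the tray's +x end, 129.5 mm from the first
- pile_top_center (a point): centre of the upper one of two spacer boards lying flat on the bench as a pile, equal to the one in the stack (62 mm along own x, 150 mm along own y, 10 mm thick). The point is 15 mm above the bench; the top of the pile is 20 mm above the bench. The boards are loose and light (65 g) and slide if pushed.
- pile_bottom_center (a point): centre of the lower board of that pile, 5 mm above the bench
- screwdriver: bystander, to be left alone: a screwdriver lying flat, 190 mm long, handle about 30 mm thick
- tape: bystander, to be left alone: a roll of tape lying flat, 52 mm across, 18 mm high; origin at the centre of its underside
- caliper: bystander, to be left alone: a steel vernier caliper lying flat, about 190 mm long along its own y, up to 11 mm high
- mug: bystander, to be left alone: a white mug, 80 mm across, 92 mm high
- oiler: bystander, to be left alone: a white plastic bottle, 48 mm across, 130 mm high
- wrench: bystander, to be left alone: a steel wrench lying flat, 170 mm long
Mind the look-alikes: they are no part of the job. What is shaped like the part that bears spacer_center but yellow is not meant.

How it is judged (in metres and radians):
On the way, in this order (a step that is already met when the one before it is completed fails the run):
1. the upper drive module lies flat in a compartment of the tray, let go (((x of module_top_center in the frame of bay_near between -0.045 and 0.045 m and y of module_top_center in the frame of bay_near between -0.065 and 0.065 m and z of module_top_center in the frame of bay_near between 0.015 and 0.027 m and angle between module_top_center's own z axis and vertical below 0.1 rad) or (x of module_top_center in the frame of bay_far between -0.045 and 0.045 m and y of module_top_center in the frame of bay_far between -0.065 and 0.065 m and z of module_top_center in the frame of bay_far between 0.015 and 0.027 m and angle between module_top_center's own z axis and vertical below 0.1 rad)) and contact force between the fingers and module_top below 0.1 N), for 0.2 s.
2. the spacer board lies flat and square on the pile, let go (x of spacer_center in the frame of pile_top_center between -0.015 and 0.015 m and y of spacer_center in the frame of pile_top_center between -0.02 and 0.02 m and z of spacer_center in the frame of pile_top_center between 0.007 and 0.013 m and angle between the y axis of spacer_center and the y axis of pile_top_center, either way round below 0.2 rad and angle between spacer_center's own z axis and vertical below 0.06 rad and height (world z) of pile_top_center between 0.012 and 0.02 m and contact force between the fingers and spacer below 0.1 N), for 0.2 s.
At the end, for the whole second after the job is handed in: Each module lies flat on the floor of its own tray compartment, fins up (within 6 degrees); the spacer board lies flat on the pile's top board, within 15 mm across, 20 mm along and 11 degrees of it, the pile still flat on the bench; all released and at rest (all of step 2 and (((x of module_top_center in the frame of bay_near between -0.045 and 0.045 m and y of module_top_center in the frame of bay_near between -0.065 and 0.065 m and z of module_top_center in the frame of bay_near between 0.015 and 0.027 m and angle between module_top_center's own z axis and vertical below 0.1 rad) and (x of module_low_center in the frame of bay_far between -0.045 and 0.045 m and y of module_low_center in the frame of bay_far between -0.065 and 0.065 m and z of module_low_center in the frame of bay_far between 0.015 and 0.027 m and angle between module_low_center's own z axis and vertical below 0.1 rad)) or ((x of module_top_center in the frame of bay_far between -0.045 and 0.045 m and y of module_top_center in the frame of bay_far between -0.065 and 0.065 m and z of module_top_center in the frame of bay_far between 0.015 and 0.027 m and angle between module_top_center's own z axis and vertical below 0.1 rad) and (x of module_low_center in the frame of bay_near between -0.045 and 0.045 m and y of module_low_center in the frame of bay_near between -0.065 and 0.065 m and z of module_low_center in the frame of bay_near between 0.015 and 0.027 m and angle between module_low_center's own z axis and vertical below 0.1 rad))) and contact force between the fingers and module_top below 0.1 N and linear speed of each of module_top, module_low, spacer below 0.03 m/s and contact force between the fingers and module_low below 0.1 N); the robot touches nothing.
It fails at once if the upper module is dropped or slammed into the tray (faster than 0.6 m/s close over the tray's floor) (linear speed of module_top above 0.6 m/s and z of module_top_center in the frame of bay_near below 0.045 m and x of module_top_center in the frame of bay_near above -0.08 m and x of module_top_center in the frame of bay_far below 0.08 m and y of module_top_center in the frame of bay_near between -0.1 and 0.1 m).
It fails at once if the lower module is dropped or slammed into the tray (faster than 0.6 m/s close over the tray's floor) (linear speed of module_low above 0.6 m/s and z of module_low_center in the frame of bay_near below 0.045 m and x of module_low_center in the frame of bay_near above -0.08 m and x of module_low_center in the frame of bay_far below 0.08 m and y of module_low_center in the frame of bay_near between -0.1 and 0.1 m).
It fails at once if the spacer board is dropped or slammed onto the pile (faster than 0.6 m/s close over it) (linear speed of spacer above 0.6 m/s and horizontal distance between spacer_center and pile_top_center below 0.04 m and z of spacer_center in the frame of pile_top_center below 0.03 m).
It fails at once if the pile is shoved away (more than 40 mm) (distance of any of pile_top_center, pile_bottom_center from where it was at the start of the episode above 0.04 m).
It fails at once if another thing on the bench is displaced by more than 30 mm (distance of any of screwdriver, tape, caliper, mug, oiler, wrench from where it was at the start of the episode above 0.03 m).
It also fails if it takes over 72 s, if anything falls off the work surface, if the arm or the gripper's body presses on something with over 40 N, if the wrist force passes 120 N, or if a joint passes its speed limit or range.

## Working session

There is one attempt and no reset: what is moved stays moved. The work goes in short steps, Python scripts to look and compute and a tool call to move; the robot and the scene stay as the last step left them, time stands still between calls to the robot, and variables do not carry over. Pictures are saved under pics/ and viewed, at most 10 in all, crops included, and the job is handed in when it is done.

Besides the shell and the picture viewer there is one more tool, called after "Request:" as name([rows], argument=value, ...), one row to a line, values as JSON. servo_tool: Moves the arm, as the interface text tells. Its arguments: {"type":"object","properties":{"motion":{"type":"array","items":{"type":"array","items":{"type":"array","items":{"type":"number"}}}},"force":{"type":"number"}},"required":["motion"]}

```bash
mkdir -p pics
python3 - <<'E'
from station import *
import cv2
print(observe())
for n in("scene","top","wrist"):
    print(n,camera_params(n)); cv2.imwrite(f"pics/{n}0.png",grab_frame(n))
E
```

```text
{'t': 0.0, 'qpos': array([ 1.2210199 ,  0.4683679 , -0.01161467,  1.603642  ,  0.0060187 ,
        1.07138542, -0.0563024 ]), 'qd': array([-3.76295564e-04,  8.68613905e-05,  1.81308200e-04, -9.51327273e-04,
        4.92013773e-06, -6.92391586e-04, -1.17343202e-03]), 'joint_torque': array([ 4.16686289e-04, -5.20592237e+01, -1.18863035e-02, -2.43757457e+01,
       -5.67014271e-02,  1.71265402e-02,  1.49358980e-04]), 'tcp_pos': array([ 196.02494694, -619.05415178,  179.83882447]), 'eef_rot': array([-8.60944272e-04,  9.88262258e-01,  1.52764290e-01, -2.01284008e-04]), 'force': array([0.91133989, 0.24194079, 0.19768607]), 'ft_torque': array([ 0.0570727 , -0.03634433, -0.01941284]), 'gripper_force': 0.0, 'width': 0.99959845607601}
scene {'fov_y': 42.06354089153583, 'cx': 309.5316588170804, 'cy': 194.7106177390171, 'origin': array([1378.91862486, -176.48404583, 1320.7860785 ]), 'attitude': array([0.7318361 , 0.231014  , 0.19657926, 0.61024998])}
top {'fov_y': 55.311893904004016, 'cx': 318.72573385424977, 'cy': 194.12080512597237, 'origin': array([ 307.84637343,  -23.70676387, 1478.66070799]), 'attitude': array([ 0.71194075,  0.06047968, -0.05268376, -0.69764389])}
wrist {'fov_y': 65.5792720776991, 'cx': 320.28058991616365, 'cy': 199.0428181796352, 'origin': array([ 262.52295373, -598.74362126,  384.93531765]), 'attitude': array([ 0.80104397, -0.09866303,  0.07339746, -0.5858387 ])}
```

View pics/scene0.png

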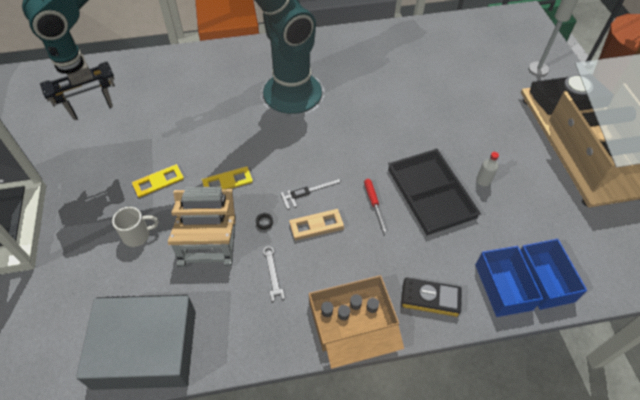

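View pics/top0.png

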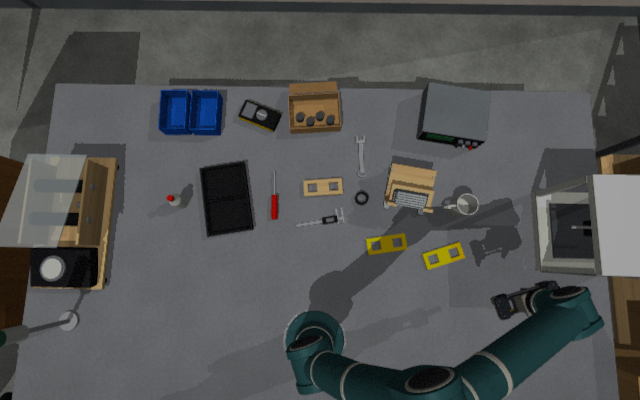

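The scene view shows the stand at (203,222), the pile at (317,223), the tray at (433,192) and yellow look-alike boards at (158,180) and (228,178). The top view has the stand at (412,187) with its toe towards the robot, the pile at (323,187) and the tray at (228,198).

```bash
cat > h.py <<'E'
import numpy as np, cv2, pickle
from scipy.spatial.transform import Rotation as R
from station import observe, grab_frame, camera_params
def rot(q): q=np.asarray(q); return R.from_quat([q[1],q[2],q[3],q[0]])
class Cam:
    def __init__(s,p):
        s.f=200/np.tan(np.radians(p["fov_y"])/2); s.c=np.array([p["cx"],p["cy"]]); s.o=np.array(p["origin"]); s.R=rot(p["attitude"])
    def ray(s,uv):
        d=(np.asarray(uv,float)-s.c)/s.f; d=np.c_[np.atleast_2d(d)*[1,-1],-np.ones(len(np.atleast_2d(d)))]
        d=s.R.apply(d); return d/np.linalg.norm(d,axis=1)[:,None]
    def plane(s,uv,z): d=s.ray(uv); return s.o+d*((z-s.o[2])/d[:,2])[:,None]
    def proj(s,P): q=s.R.inv().apply(np.atleast_2d(P)-s.o); return s.c+s.f*np.c_[q[:,0],-q[:,1]]/-q[:,2:]
def tri(rays): # [(o,d)] least squares point, rms distance to the rays
    A=[np.eye(3)-np.outer(d,d) for o,d in rays]; p=np.linalg.solve(sum(A),sum(a@o for a,(o,d) in zip(A,rays)))
    return p,np.sqrt(np.mean([np.sum((a@(p-o))**2) for a,(o,d) in zip(A,rays)]))
def rect(cam,mask,z,near,amin=150):
    out=[]
    for c in cv2.findContours(mask,cv2.RETR_EXTERNAL,cv2.CHAIN_APPROX_NONE)[0]:
        if cv2.contourArea(c)<amin: continue
        P=cam.plane(c[:,0,:],z)[:,:2]; r=cv2.minAreaRect(P.astype(np.float32)); out.append(r)
    return sorted(out,key=lambda r:np.hypot(r[0][0]-near[0],r[0][1]-near[1]))[:2]
def shot(n):
    p=camera_params(n); g=grab_frame(n); return Cam(p),g
def tool():
    s=observe(); return np.array(s["tcp_pos"]),rot(s["eef_rot"]),s
def goal(P,Rg,pt=None):
    """shift (m, tool axes) and rotvec from the present pose"""
    p,r,s=tool(); return np.round(r.inv().apply(np.array(P)-p)/1000,4),np.round((r.inv()*Rg).as_rotvec(),3)
E
python3 - <<'E'
from h import *
ct=Cam(camera_params("top"));cs=Cam(camera_params("scene"))
t=cv2.imread("pics/top0.png");s=cv2.imread("pics/scene0.png")
T,_,_=tool(); print("tcp proj",ct.proj(T),cs.proj(T),"base",ct.proj([0,0,0]),cs.proj([0,0,0]))
for n,c,g in(("top",ct,t),("scene",cs,s)):
    h=cv2.cvtColor(g,cv2.COLOR_BGR2HSV)
    tan=cv2.inRange(h,(8,50,90),(22,190,255)); blk=cv2.inRange(h,(0,0,0),(180,255,45))
    print(n,"pile",rect(c,tan,20,(530,-30)),"\n tray",rect(c,blk,20,(495,313),500))
C=lambda g,x,y:cv2.resize(g[y:y+60,x:x+80],(400,300),interpolation=cv2.INTER_CUBIC)
cv2.imwrite("pics/c1.png",np.vstack([np.hstack([C(t,372,155),C(s,165,175)]),np.hstack([C(t,285,160),C(s,275,190)])]))
E
```

```text
tcp proj [[502.52499978 294.0560775 ]] [[ 96.46724234 120.09945641]] base [[314.31116188 340.03963554]] [[291.8242645   92.61256779]]
top pile [((572.7064208984375, -19.748207092285156), (67.75514221191406, 154.02175903320312), 5.2621989250183105), ((577.9597778320312, -360.87628173828125), (187.5706787109375, 170.10342407226562), 80.87803649902344)] 
 tray [((521.677001953125, 353.5438232421875), (270.7202453613281, 178.87808227539062), 10.228104591369629), ((863.260009765625, 237.45257568359375), (160.31930541992188, 79.6004867553711), 68.3114242553711)]
scene pile [((578.4014892578125, -19.214515686035156), (74.44992065429688, 153.68087768554688), 5.233980655670166), ((487.1590270996094, -349.009033203125), (193.16905212402344, 196.46115112304688), 82.14244842529297)] 
 tray []
```

View pics/c1.png

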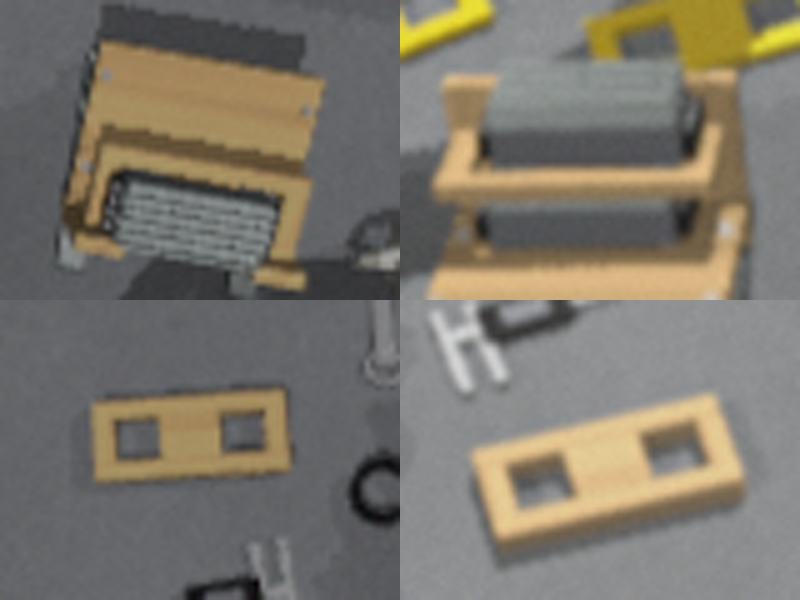

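The crops show the toe posts on the robot side, the module fins at top px (411,197) and the pile at top px (323,187). Next I bring the wrist camera over the stand.

```bash
cat >> h.py <<'E'
def down(yaw,tilt=0):
    """tool y level along yaw (deg), z down; then tilted so that y rises by tilt (deg)"""
    c,s=np.cos(np.radians(yaw)),np.sin(np.radians(yaw)); ct,st=np.cos(np.radians(tilt)),np.sin(np.radians(tilt))
    y=np.array([c*ct,s*ct,st]); z=np.array([c*st,s*st,-ct]); return R.from_matrix(np.c_[np.cross(y,z),y,z])
E
python3 - <<'E'
from h import *
print(goal([490,-420,330],down(-9.5)))
p,r,s=tool(); c=Cam(camera_params("wrist")); print(r.inv().apply(c.o-p), (r.inv()*c.R).as_matrix().round(3))
E
```

```text
(array([ 0.3403, -0.1013, -0.1498]), array([-1.000e-03, -1.000e-03, -1.098e+00]))
[  69.45583703    0.32617451 -204.99730462] [[ 0.001  0.97   0.244]
 [ 1.    -0.001  0.   ]
 [ 0.     0.244 -0.97 ]]
```

Request:
servo_tool([
  [[1,0.33,-0.05,-0.16,0,0,-1.1],[1,0.33,-0.08,-0.16,0,0,-1.1],[1,0.33,-0.08,-0.16,0,0,-1.1],[1,0.33,-0.08,-0.16,0,0,-1.1],[1,0.33,-0.08,-0.16,0,0,-1.1],[1,0.33,-0.08,-0.16,0,0,-1.1],[1,0.33,-0.08,-0.16,0,0,-1.1],[1,0.33,-0.08,-0.16,0,0,-1.1],[1,0.33,-0.08,-0.16,0,0,-1.1],[1,0.33,-0.08,-0.16,0,0,-1.1]],
])

```text
t: 0.98
tcp_pos: [495.4, -437.0, 344.3]
eef_rot: [0.002, 0.758, 0.653, 0.004]
force: [-0.6, 1.5, 0.9]
width: 0.993
gripper_force: 0.0
```

Run:
```python
from h import *
print(tool()[0],tool()[2]["t"])
for w in ("w1",):
    p=camera_params("wrist"); g=grab_frame("wrist"); pickle.dump((p,g),open(w+".pkl","wb")); cv2.imwrite("pics/w1.png",g)
```

```text
[ 495.4138595  -436.95859258  344.34491217] 0.9833
```

View pics/w1.png

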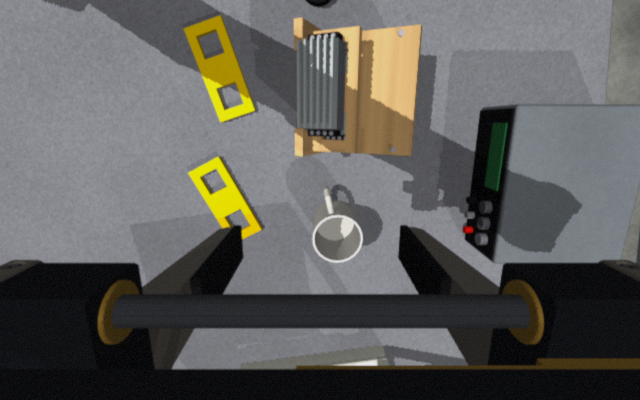

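The wrist view shows the module's fins at (321,84), the board's upper edge at x≈358, the deck's rear corners at (420,26) and (411,156), and the mug at (338,238). I shift for a second view.

Request:
servo_tool([
  [[1,0.035,0,0,0,0,0],[1,0.07,0,0,0,0,0],[1,0.1,0,0,0,0,0],[1,0.1,0,0,0,0,0],[1,0.1,0,0,0,0,0]],
])

```text
t: 1.45
tcp_pos: [502.7, -344.2, 340.7]
eef_rot: [-0.0, 0.762, 0.647, -0.0]
force: [-0.9, -0.2, 0.2]
width: 1.0
gripper_force: 0.0
```

Run:
```python
from h import *
print(tool()[0])
p=camera_params("wrist"); g=grab_frame("wrist"); pickle.dump((p,g),open("w2.pkl","wb"))
g1=pickle.load(open("w1.pkl","rb"))[1]
Z=lambda g,x,y:cv2.resize(g[y:y+160,x:x+145],(400,441),interpolation=cv2.INTER_CUBIC)
c1=Cam(pickle.load(open("w1.pkl","rb"))[0]);c2=Cam(p)
P=c1.plane([[358,90]],150); u=c2.proj(P)[0].round().astype(int); print(u)
y0=max(0,u[1]-85); print("crop2 origin",u[0]-73,y0)
cv2.imwrite("pics/w12.png",np.hstack([Z(g1,285,5),Z(g,u[0]-73,y0)]))
```

```text
[ 502.73243358 -344.21325842  340.68995922]
[362 165]
crop2 origin 289 80
```

View pics/w12.png

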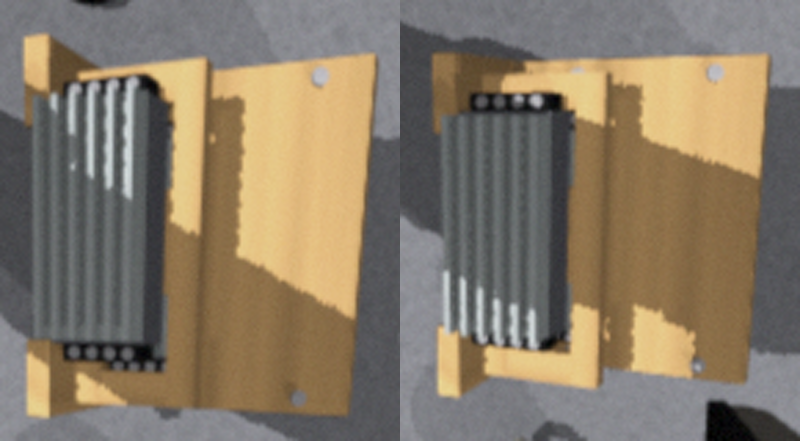

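Two crops show the same features in both views: fin corners, board corners, deck rear corners and the deck screws. I triangulate them.

Run:
```python
from h import *
c1=Cam(pickle.load(open("w1.pkl","rb"))[0]);c2=Cam(pickle.load(open("w2.pkl","rb"))[0])
k=145/400
F={"deckR+":((376,55),(369,55)),"deckR-":((348,414),(347,382)),"scr+":((320,76),(315,72)),"scr-":((298,397),(298,366)),
"brd+":((208,58),(208,72)),"brd-":((195,406),(201,386)),"finL+":((33,96),(43,116)),"finL-":((34,338),(44,335)),"finR+":((149,95),(152,112)),"finR-":((148,341),(152,340)),
"post-o":((27,415),(40,393)),"post-i":((49,415),(60,393))}
D={}
for n,(a,b) in F.items():
    r=[(c.o,c.ray([np.array(uv)*k+o])[0]) for c,uv,o in((c1,a,(285,5)),(c2,b,(289,80)))]
    p,e=tri(r); D[n]=p; print(n,p.round(1),e.round(1))
q=R.from_euler("zy",[-9.3,-25],degrees=True)
def yaw(a,b): v=D[a]-D[b]; return np.degrees(np.arctan2(-v[0],v[1])).round(1),np.linalg.norm(v).round(1),v[2].round(1)
for a in("deckR","scr","brd","finL","finR"): print(a,yaw(a+"+",a+"-"))
m=lambda a:(D[a+"+"]+D[a+"-"])/2
for a in("deckR","scr","brd","finL","finR"): print(a,"mid",m(a).round(1),"stand-tilted coords",q.inv().apply(m(a)).round(1))
```

```text
deckR+ [ 651.6 -272.   119.2] 0.2
deckR- [ 626.7 -432.9  119.3] 0.5
scr+ [ 627.3 -275.6  112.7] 0.1
scr- [ 603.1 -421.1  116.5] 0.3
brd+ [ 571.9 -267.9  142. ] 0.2
brd- [ 549.1 -415.1  141.7] 0.7
finL+ [ 495.4 -274.9  155.2] 0.4
finL- [ 479.3 -372.7  159. ] 0.0
finR+ [ 543.7 -281.   152.8] 0.1
finR- [ 528.6 -381.2  166.3] 0.2
post-o [ 469.1 -408.2  134.6] 0.7
post-i [ 479.4 -409.7  135. ] 0.4
deckR (np.float64(-8.8), np.float64(162.8), np.float64(-0.2))
scr (np.float64(-9.4), np.float64(147.5), np.float64(-3.9))
brd (np.float64(-8.8), np.float64(149.0), np.float64(0.3))
finL (np.float64(-9.3), np.float64(99.2), np.float64(-3.8))
finR (np.float64(-8.6), np.float64(102.2), np.float64(-13.5))
deckR mid [ 639.2 -352.4  119.2] stand-tilted coords [ 678.4 -246.1 -162.1]
scr mid [ 615.2 -348.3  114.6] stand-tilted coords [ 654.3 -245.8 -156.1]
brd mid [ 560.5 -341.5  141.9] stand-tilted coords [ 615.7 -245.2 -108.3]
finL mid [ 487.4 -323.8  157.1] stand-tilted coords [ 553.7 -237.4  -63.6]
finR mid [ 536.2 -331.1  159.6] stand-tilted coords [ 599.6 -237.3  -82. ]
```

Run:
```python
from h import *
q=R.from_euler("ZY",[-9.0,-25],degrees=True)
for n,p in dict(deckR=[639.2,-352.4,119.2],scr=[615.2,-348.3,114.6],brd=[560.5,-341.5,141.9],finL=[487.4,-323.8,157.1],finR=[536.2,-331.1,159.6],posti=[479.4,-409.7,135],posto=[469.1,-408.2,134.6]).items(): print(n,q.inv().apply(p).round(1))
# top camera check of the deck's rear corners and fins, at the triangulated heights
ct=Cam(camera_params("top"))
print(ct.plane([[392,163.4],[436.8,171]],119.2).round(1))
print(ct.proj([[487.4,-323.8,157.1],[560.5,-341.5,141.9]]))
```

```text
deckR [ 672.5 -248.1 -182.1]
scr [ 648.5 -247.8 -176. ]
brd [ 610.1 -249.6 -127.9]
finL [ 548.6 -243.6  -82.5]
finR [ 594.4 -243.1 -101.1]
posti [ 544.3 -329.7 -104.8]
posto [ 534.7 -329.8 -100.8]
[[ 646.1 -271.3  119.2]
 [ 620.8 -433.5  119.2]]
[[409.49659628 205.46643812]
 [413.18094898 185.71479454]]
```

```bash
cat >> h.py <<'E'
Q=R.from_euler("ZY",[-9.0,-25],degrees=True)   # deck axes: upslope, along, normal
def deck(t,y,n): return Q.apply([t,y,n])
E
python3 - <<'E'
from h import *
for n in(-35,-121): print(deck(571,-246,n).round(1),goal(deck(571,-246,n),down(-9,25)))
E
```

```text
[ 487.3 -326.2  209.6] (array([ 0.0172, -0.0178,  0.1309]), array([-0.437,  0.003, -0.008]))
[ 523.2 -331.9  131.7] (array([0.0176, 0.0187, 0.2088]), array([-0.437,  0.003, -0.008]))
```

Request:
servo_tool([
  [[1,0.005,-0.02,0.02,-0.11,0,0],[1,0.01,-0.02,0.05,-0.22,0,0],[1,0.017,-0.018,0.09,-0.33,0,-0.01],[1,0.017,-0.018,0.13,-0.437,0.003,-0.008],[1,0.017,-0.018,0.131,-0.437,0.003,-0.008],[1,0.017,-0.018,0.131,-0.437,0.003,-0.008],[1,0.017,-0.018,0.131,-0.437,0.003,-0.008]],
])

```text
t: 2.08
tcp_pos: [486.8, -327.5, 209.4]
eef_rot: [0.164, 0.743, 0.633, 0.141]
force: [-0.1, 0.3, 0.2]
width: 1.0
gripper_force: 0.0
```

Run:
```python
from h import *
print(tool()[0]); p=camera_params("wrist"); g=grab_frame("wrist"); pickle.dump((p,g),open("w3.pkl","wb"))
c=Cam(p)
v=g.copy()
for P,col in((( [548.3,-245,-86],[594.3,-245,-86]),(0,0,255)),(([548,-295,-86],[548,-195,-86]),(255,0,0)),(([610,-322,-128],[610,-172,-128]),(0,255,0))):
    a,b=c.proj([deck(*x) for x in P]); cv2.line(v,tuple(int(i) for i in a),tuple(int(i) for i in b),col,1)
cv2.imwrite("pics/w3.png",v); print(goal(deck(571,-246,-121),down(-9,25)))
```

```text
[ 486.75267746 -327.47629273  209.44288514]
(array([ 0.0013, -0.0023,  0.0868]), array([ 0.002,  0.   , -0.001]))
```

View pics/w3.png

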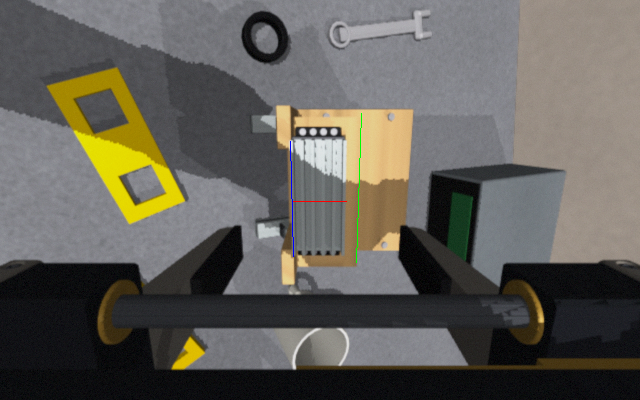

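The overlay agrees: predicted edges sit within about 2 px of the module (293–345), and the board edge matches at 358. Descend and grip.

Request:
servo_tool([
  [[1,0.001,0,0.03,0,0,0],[1,0.001,0,0.055,0,0,0],[1,0.001,0,0.075,0,0,0],[1,0.001,0,0.086,0,0,0],[1,0.001,0,0.086,0,0,0],[1,0.001,0,0.086,0,0,0],[1,0.001,0,0.086,0,0,0]],
])

```text
t: 2.72
tcp_pos: [525.2, -330.8, 133.5]
eef_rot: [0.166, 0.742, 0.634, 0.141]
force: [-0.3, 0.1, 0.8]
width: 1.003
gripper_force: 0.0
```

Request:
servo_tool([
  [[0.3,0,0,0,0,0,0],[0.3,0,0,0,0,0,0],[0.3,0,0,0,0,0,0],[0.3,0,0,0,0,0,0],[0.3,0,0,0,0,0,0],[0.3,0,0,0,0,0,0],[0.3,0,0,0,0,0,0],[0.3,0,0,0,0,0,0]],
], force=30)

```text
t: 3.38
tcp_pos: [521.9, -329.5, 130.6]
eef_rot: [0.162, 0.742, 0.635, 0.14]
force: [-6.7, 0.7, 2.9]
width: 0.492
gripper_force: 30.0
```

Request:
servo_tool([
  [[0.3,0,0,-0.008,0,0,0],[0.3,0,0,-0.02,0,0,0],[0.3,0,0,-0.035,0,0,0],[0.3,0,0,-0.06,0,0,0],[0.3,0,0,-0.09,0,0,0],[0.3,0,0,-0.12,0,0,0],[0.3,0,0,-0.12,0,0,0],[0.3,0,0,-0.12,0,0,0]],
])

```text
t: 4.05
tcp_pos: [473.8, -322.9, 242.5]
eef_rot: [0.166, 0.742, 0.634, 0.141]
force: [-0.2, -0.1, -4.9]
width: 0.494
gripper_force: 30.0
```

Run:
```python
from h import *
print(tool()[0],tool()[2]["force"],tool()[2]["width"]); p=camera_params("wrist"); g=grab_frame("wrist"); pickle.dump((p,g),open("w4.pkl","wb")); 
p2=camera_params("top"); t=grab_frame("top"); s=grab_frame("scene"); pickle.dump((t,s),open("ts4.pkl","wb"))
cv2.imwrite("pics/w4.png",g)
# tray triangulated from scene/top corner rays
ct,cs=Cam(p2),Cam(camera_params("scene"))
for nm,c,im in(("top",ct,t),("scene",cs,s)):
    b=cv2.inRange(cv2.cvtColor(im,cv2.COLOR_BGR2HSV),(0,0,0),(180,255,60)) 
    uv0=c.proj([522,353,30])[0]; lab=cv2.morphologyEx(b,cv2.MORPH_OPEN,np.ones((3,3),np.uint8))
    cc=[k for k in cv2.findContours(lab,cv2.RETR_EXTERNAL,cv2.CHAIN_APPROX_NONE)[0] if cv2.pointPolygonTest(k,tuple(float(v) for v in uv0),True)>-15]
    if not cc: print(nm,"none"); continue
    k=max(cc,key=cv2.contourArea); q=cv2.approxPolyDP(k,6,True)[:,0]; print(nm,cv2.contourArea(k),q.tolist(),c.plane(q,30).round(0).tolist())
```

```text
[ 473.7963377  -322.88504273  242.47176765] [-0.24676179 -0.14461257 -4.89490383] 0.49386858098495257
top 3123.0 [[244, 161], [200, 168], [207, 235], [253, 228]] [[667.0, 289.0, 30.0], [636.0, 460.0, 30.0], [377.0, 415.0, 30.0], [407.0, 242.0, 30.0]]
scene 2816.0 [[436, 151], [393, 164], [398, 170], [434, 159], [448, 181], [411, 202], [398, 184], [426, 233], [476, 217]] [[382.0, 411.0, 30.0], [408.0, 260.0, 30.0], [435.0, 269.0, 30.0], [413.0, 394.0, 30.0], [505.0, 409.0, 30.0], [560.0, 274.0, 30.0], [488.0, 254.0, 30.0], [672.0, 285.0, 30.0], [646.0, 447.0, 30.0]]
```

View pics/w4.png

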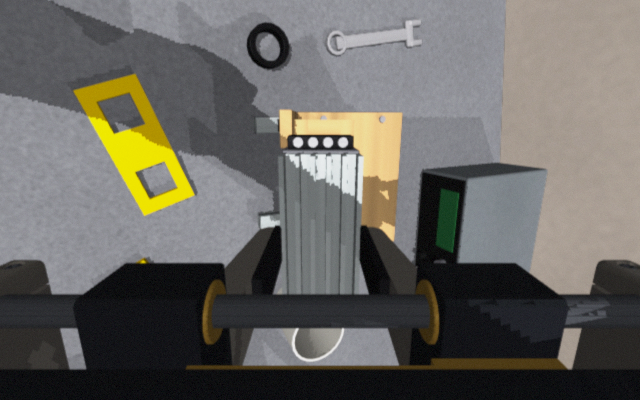

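Holding the module firmly (weight 4.9 N, fins at (322,220), board left on the stand). I carry it upright towards the tray, taking pile and tray views on the way.

Run:
```python
from h import *
print(goal([530,-130,250],down(3)))
print(Q.inv().apply([521.9,-329.5,130.6]))
```

```text
(array([0.1977, 0.0284, 0.0017]), array([ 0.433,  0.042, -0.205]))
[ 569.08831557 -243.80016092 -121.2690835 ]
```

Request:
servo_tool([
  [[0.3,0.02,0,-0.01,0.05,0,-0.03],[0.3,0.05,0.01,-0.01,0.14,0.01,-0.07],[0.3,0.085,0.015,0,0.23,0.02,-0.11],[0.3,0.12,0.02,0,0.32,0.03,-0.15],[0.3,0.155,0.025,0.002,0.4,0.04,-0.19],[0.3,0.185,0.028,0.002,0.433,0.042,-0.205],[0.3,0.198,0.028,0.002,0.433,0.042,-0.205],[0.3,0.198,0.028,0.002,0.433,0.042,-0.205]],
])

```text
t: 4.87
tcp_pos: [532.0, -124.4, 249.0]
eef_rot: [-0.0, 0.685, 0.728, 0.001]
force: [-1.1, -0.1, -4.7]
width: 0.49
gripper_force: 30.0
```

Run:
```python
from h import *
print(tool()[0],tool()[2]["t"]); p=camera_params("wrist"); g=grab_frame("wrist"); pickle.dump((p,g),open("w5.pkl","wb"))
print(goal([530,150,250],down(7)))
print(goal([540,40,250],down(5)))
```

```text
[ 531.96334142 -124.39754373  248.9753672 ] 4.8667
(array([ 0.2774,  0.0148, -0.0009]), array([ 0.001,  0.   , -0.065]))
(array([ 0.167 ,  0.0186, -0.0009]), array([ 0.001,  0.   , -0.03 ]))
```

Request:
servo_tool([
  [[0.3,0.03,0.005,0,0,0,-0.02],[0.3,0.065,0.01,0,0,0,-0.03],[0.3,0.09,0.015,0,0,0,-0.04],[0.3,0.1,0.015,0,0,0,-0.04],[0.3,0.1,0.015,0,0,0,-0.04]],
])

```text
t: 5.33
tcp_pos: [539.9, -28.1, 250.0]
eef_rot: [0.001, 0.673, 0.74, 0.0]
force: [-0.6, 0.6, -3.6]
width: 0.49
gripper_force: 30.0
```

Run:
```python
from h import *
p=camera_params("wrist"); g=grab_frame("wrist"); pickle.dump((p,g),open("w6.pkl","wb"))
v=[pickle.load(open(f"w{i}.pkl","rb"))[1] for i in(5,6)]
cv2.imwrite("pics/w56.png",cv2.resize(np.hstack([x[:300] for x in v]),(800,188),interpolation=cv2.INTER_AREA))
for i in(5,6):
    P,im=pickle.load(open(f"w{i}.pkl","rb")); c=Cam(P)
    m=cv2.inRange(cv2.cvtColor(im,cv2.COLOR_BGR2HSV),(8,50,70),(22,200,255)); uv=c.proj([573,-20,20])[0]
    k=[k for k in cv2.findContours(m,cv2.RETR_EXTERNAL,cv2.CHAIN_APPROX_NONE)[0] if cv2.contourArea(k)>800 and cv2.pointPolygonTest(k,tuple(map(float,uv)),True)>-30]
    for kk in k: print(i,uv.round(),cv2.contourArea(kk),cv2.approxPolyDP(kk,5,True)[:,0].tolist())
print(tool()[0],goal([530,130,230],down(7)))
```

```text
5 [355.  96.] 4704.5 [[380, 33], [332, 35], [333, 134], [345, 134], [346, 114], [366, 114], [367, 138], [353, 139], [360, 153], [379, 152]]
6 [343. 167.] 1294.5 [[324, 111], [323, 134], [334, 134], [336, 124], [358, 126], [365, 218], [369, 112]]
[539.94379773 -30.67290153 249.93354668] (array([0.161 , 0.0049, 0.0194]), array([ 0.001,  0.003, -0.03 ]))
```

View pics/w56.png

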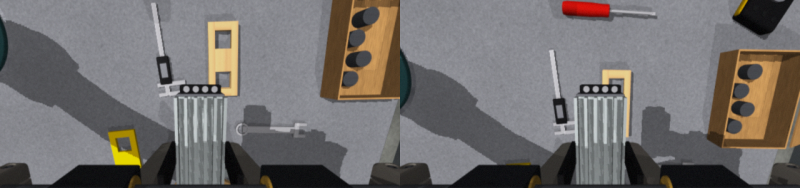

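The composite shows the pile at (355,96) in the first view, partly behind the held module in the second. I continue to the tray.

Request:
servo_tool([
  [[0.3,0.03,0.002,0,0,0,-0.01],[0.3,0.07,0.003,0.005,0,0,-0.03],[0.3,0.11,0.005,0.01,0,0,-0.03],[0.3,0.145,0.005,0.01,0,0,-0.03],[0.3,0.17,0.005,0.01,0,0,-0.03],[0.3,0.17,0.005,0.01,0,0,-0.03]],
])

```text
t: 5.88
tcp_pos: [528.9, 144.0, 240.1]
eef_rot: [0.001, 0.661, 0.751, 0.001]
force: [-0.3, 0.5, -3.3]
width: 0.489
gripper_force: 30.0
```

Run:
```python
from h import *
p=camera_params("wrist"); g=grab_frame("wrist"); pickle.dump((p,g),open("w7.pkl","wb"))
print(tool()[0],goal([545,250,235],down(10)))
```

```text
[529.6644555  140.3523509  239.84819615] (array([0.1069, 0.0288, 0.0046]), array([ 0.002,  0.002, -0.05 ]))
```

Request:
servo_tool([
  [[0.3,0.03,0.01,0,0,0,-0.02],[0.3,0.07,0.02,0,0,0,-0.04],[0.3,0.1,0.03,0,0,0,-0.05],[0.3,0.11,0.03,0,0,0,-0.05],[0.3,0.11,0.03,0,0,0,-0.05]],
])

```text
t: 6.35
tcp_pos: [546.4, 253.1, 239.2]
eef_rot: [0.001, 0.643, 0.765, -0.0]
force: [-0.6, -0.1, -4.9]
width: 0.491
gripper_force: 30.0
```

Run:
```python
from h import *
p=camera_params("wrist"); g=grab_frame("wrist"); pickle.dump((p,g),open("w8.pkl","wb"))
v=[pickle.load(open(f"w{i}.pkl","rb"))[1] for i in(7,8)]
cv2.imwrite("pics/w78.png",np.vstack([cv2.resize(x[:240],(800,300)) for x in v]))
cams={}
for i in(7,8):
    P,im=pickle.load(open(f"w{i}.pkl","rb")); c=cams[i]=Cam(P)
    m=cv2.inRange(cv2.cvtColor(im,cv2.COLOR_BGR2HSV),(0,0,0),(180,255,52)); m=cv2.morphologyEx(m,cv2.MORPH_OPEN,np.ones((3,3)))
    for kk in cv2.findContours(m,cv2.RETR_EXTERNAL,cv2.CHAIN_APPROX_NONE)[0]:
        if cv2.contourArea(kk)>3000: print(i,cv2.contourArea(kk),cv2.approxPolyDP(kk,6,True)[:,0].tolist())
    print("far/near proj",c.proj([[586,363,5],[458,340,5]]).round())
c5,c6=[Cam(pickle.load(open(f"w{i}.pkl","rb"))[0]) for i in(5,6)]
for a,b in(((380,33),(369,112)),((332,35),(324,111))): print("pile",tri([(c5.o,c5.ray([a])[0]),(c6.o,c6.ray([b])[0])]))
print(tool()[0])
```

```text
7 61781.5 [[0, 277], [0, 399], [639, 399], [637, 318], [625, 328], [582, 328], [584, 345], [571, 370], [187, 369], [241, 364], [251, 328], [221, 328], [205, 343], [201, 314], [213, 280], [226, 291], [214, 297], [217, 328], [215, 312], [225, 299], [425, 299], [416, 285], [426, 279], [439, 307], [436, 342], [419, 328], [389, 328], [399, 363], [555, 358], [568, 299], [639, 299], [600, 283], [587, 295], [558, 295], [517, 256], [511, 263], [408, 268], [404, 256], [384, 260], [365, 226], [360, 262], [368, 295], [273, 295], [278, 226], [258, 259], [238, 255], [225, 269], [125, 264], [81, 295], [52, 295], [40, 261]]
7 5316.5 [[593, 65], [525, 164], [514, 168], [551, 192], [568, 194], [620, 126], [611, 131], [576, 108], [599, 75], [639, 101], [639, 90]]
7 17275.5 [[222, 0], [231, 83], [446, 71], [448, 0]]
far/near proj [[386.   5.]
 [283.  11.]]
8 34585.0 [[0, 368], [0, 399], [639, 399], [639, 325], [583, 329], [589, 347], [578, 348], [572, 370], [187, 370], [232, 364], [231, 330], [222, 328], [211, 345], [201, 332], [206, 290], [214, 279], [225, 284], [222, 264], [125, 264], [76, 298], [79, 334], [90, 342], [82, 343], [85, 370]]
8 16506.0 [[597, 188], [553, 161], [483, 248], [499, 263], [419, 264], [416, 282], [427, 279], [437, 297], [439, 336], [431, 345], [418, 328], [390, 329], [399, 363], [556, 357], [565, 295], [529, 273], [569, 222], [535, 199], [559, 170], [592, 195]]
8 28732.5 [[425, 16], [206, 22], [213, 161], [276, 161], [297, 135], [303, 148], [312, 135], [318, 148], [325, 136], [333, 148], [346, 136], [365, 160], [415, 160]]
far/near proj [[362.  95.]
 [265.  96.]]
pile (array([599.19648049,  57.73712633,  19.05688179]), np.float64(0.41436060341080055))
pile (array([538.49150516,  53.42746384,  11.77546897]), np.float64(0.4863300414253849))
[546.84302244 250.61470876 239.01628649]
```

View pics/w78.png

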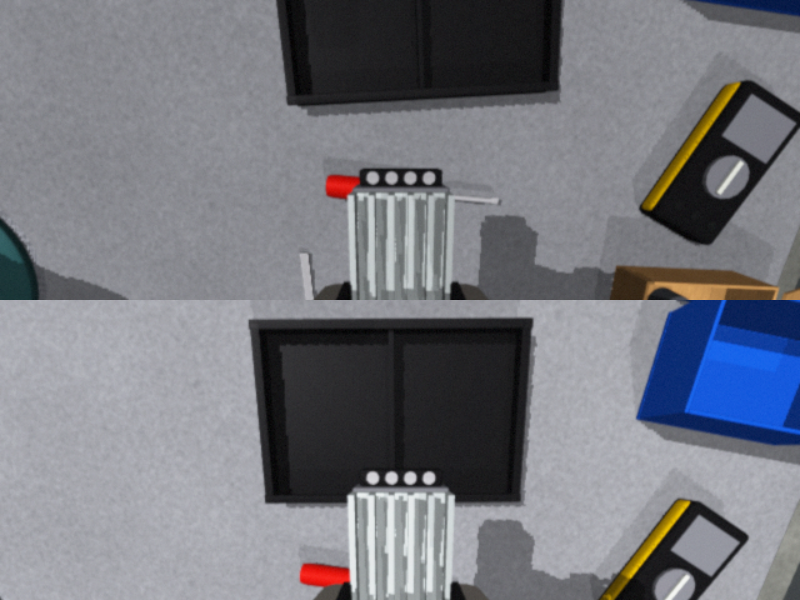

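Both views show the tray, its rim corners at (231,78)/(446,70) in the first and (213,160)/(417,158) in the second, with the screwdriver in front of it.

Run:
```python
from h import *
c7,c8=[Cam(pickle.load(open(f"w{i}.pkl","rb"))[0]) for i in(7,8)]
for a,b in(((231,78),(213.6,160)),((446,70),(416.5,158))): print("tray",tri([(c7.o,c7.ray([a])[0]),(c8.o,c8.ray([b])[0])]))
q=c8.plane([[201,17],[425,15],[416.5,158],[213.6,160]],30)[:,:2]; print(q.round(1),q.mean(0))
c=q.mean(0); e=np.diff(q[[0,1]],axis=0)[0]+np.diff(q[[3,2]],axis=0)[0]; y=np.degrees(np.arctan2(e[1],e[0])); u=np.array([np.cos(np.radians(y)),np.sin(np.radians(y))])
N,F=c-64.75*u,c+64.75*u; print("yaw",y,"near",N,"far",F)
print(goal([*F,110],down(y)),goal([*N,110],down(y)))
```

```text
tray (array([408.57320899, 248.28165596,  43.15965085]), np.float64(0.5606463948243926))
tray (array([672.96828229, 294.71122579,  22.54210735]), np.float64(0.26024784808956297))
[[374.8 414.3]
 [638.5 462.9]
 [670.8 295.1]
 [405.  245.9]] [522.27989337 354.54231235]
yaw 10.471495328473434 near [458.6082756  342.77423727] far [585.95151113 366.31038743]
(array([0.1079, 0.0581, 0.1286]), array([ 0.001,  0.004, -0.012])) (array([ 0.1063, -0.0714,  0.1285]), array([ 0.001,  0.004, -0.012]))
```

Request:
servo_tool([
  [[0.3,0.03,0.015,0.02,0,0,0],[0.3,0.06,0.03,0.05,0,0,-0.01],[0.3,0.09,0.045,0.08,0,0,-0.01],[0.3,0.106,0.058,0.11,0,0,-0.012],[0.3,0.106,0.058,0.13,0,0.002,-0.012],[0.3,0.106,0.058,0.16,0,0.004,-0.012],[0.3,0.106,0.058,0.18,0,0.004,-0.012],[0.3,0.106,0.058,0.195,0,0.004,-0.012],[0.3,0.106,0.058,0.205,0,0.004,-0.012],[0.3,0.106,0.058,0.21,0,0.004,-0.012]],
])

```text
t: 7.23
tcp_pos: [586.6, 363.6, 28.4]
eef_rot: [0.001, 0.64, 0.768, 0.0]
force: [-0.9, -0.2, -4.5]
width: 0.492
gripper_force: 30.0
```

Request:
servo_tool([
  [[0.3,0,0,0.003,0,0,0],[0.3,0,0,0.006,0,0,0],[0.3,0,0,0.009,0,0,0],[0.3,0,0,0.011,0,0,0]],
])

```text
t: 7.57
tcp_pos: [586.3, 366.7, 19.6]
eef_rot: [0.0, 0.639, 0.769, 0.002]
force: [0.3, 0.7, -4.1]
width: 0.492
gripper_force: 30.0
```

Not in contact yet. Go lower, watching the force.

Request:
servo_tool([
  [[0.3,0,0,0.002,0,0,0],[0.3,0,0,0.004,0,0,0],[0.3,0,0,0.006,0,0,0],[0.3,0,0,0.006,0,0,0]],
])

```text
t: 7.9
tcp_pos: [585.5, 366.3, 12.4]
eef_rot: [0.0, 0.639, 0.769, 0.001]
force: [0.0, -0.1, -4.2]
width: 0.49
gripper_force: 30.0
```

Request:
servo_tool([
  [[0.3,0,0,0.001,0,0,0],[0.3,0,0,0.002,0,0,0],[0.3,0,0,0.002,0,0,0]],
])

```text
t: 8.15
tcp_pos: [585.7, 366.3, 10.6]
eef_rot: [0.0, 0.639, 0.769, 0.001]
force: [-0.1, -0.1, -4.3]
width: 0.491
gripper_force: 30.0
```

Request:
servo_tool([
  [[0.3,0,0,0.001,0,0,0],[0.3,0,0,0.002,0,0,0],[0.3,0,0,0.003,0,0,0],[0.3,0,0,0.003,0,0,0]],
])

```text
t: 8.48
tcp_pos: [585.8, 366.4, 10.2]
eef_rot: [0.001, 0.639, 0.769, 0.001]
force: [-3.8, -4.4, 10.0]
width: 0.489
gripper_force: 30.0
```

Contact (force went from −4.3 to +10 N). Release partially because of the walls, then rise.

Request:
servo_tool([
  [[0.65,0,0,-0.001,0,0,0],[0.65,0,0,-0.001,0,0,0],[0.65,0,0,-0.001,0,0,0],[0.65,0,0,-0.001,0,0,0],[0.65,0,0,-0.015,0,0,0],[0.65,0,0,-0.04,0,0,0],[0.65,0,0,-0.08,0,0,0],[0.65,0,0,-0.12,0,0,0],[0.8,0,0,-0.16,0,0,0],[1,0,0,-0.2,0,0,0]],
])

```text
t: 9.32
tcp_pos: [585.1, 366.3, 210.8]
eef_rot: [0.0, 0.639, 0.769, 0.002]
force: [0.9, 0.9, 0.3]
width: 0.769
gripper_force: 0.0
```

Run:
```python
from h import *
print(tool()[0]); p=camera_params("wrist"); g=grab_frame("wrist"); pickle.dump((p,g),open("w9.pkl","wb")); cv2.imwrite("pics/w9.png",g)
print(goal([535,-60,260],down(3)))
```

```text
[585.07172517 366.26085127 210.8355979 ]
(array([-0.4123, -0.1304, -0.0445]), array([ 0.015, -0.008,  0.132]))
```

View pics/w9.png

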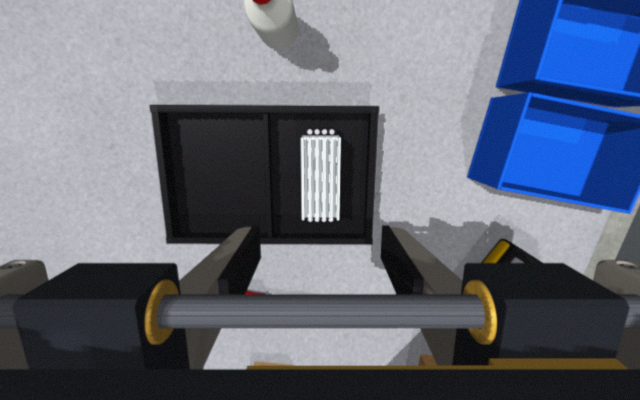

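The top module lies flat in the far compartment, centred at (321,176). Now back towards the pile to measure it unobstructed.

Request:
servo_tool([
  [[1,-0.04,-0.01,-0.02,0,0,0.02],[1,-0.08,-0.02,-0.04,0,0,0.04],[1,-0.12,-0.04,-0.045,0,0,0.06],[1,-0.16,-0.055,-0.045,0,0,0.08],[1,-0.2,-0.07,-0.045,0,0,0.1],[1,-0.24,-0.08,-0.045,0,0,0.12],[1,-0.28,-0.09,-0.045,0,0,0.13],[1,-0.32,-0.1,-0.045,0,0,0.13],[1,-0.36,-0.12,-0.045,0.01,0,0.13],[1,-0.4,-0.13,-0.045,0.01,-0.008,0.13]],
])

```text
t: 10.2
tcp_pos: [531.4, -39.1, 252.9]
eef_rot: [0.0, 0.688, 0.726, -0.005]
force: [1.5, -0.3, -0.8]
width: 1.001
gripper_force: 0.0
```

```bash
cat >> h.py <<'E'
def pile(c,im,z=20):
    m=cv2.inRange(cv2.cvtColor(im,cv2.COLOR_BGR2HSV),(8,50,70),(22,200,255)); uv=c.proj([573,-20,z])[0]
    k=[k for k in cv2.findContours(m,cv2.RETR_EXTERNAL,cv2.CHAIN_APPROX_NONE)[0] if cv2.contourArea(k)>800 and cv2.pointPolygonTest(k,tuple(map(float,uv)),True)>-30]
    if not k: return None
    k=max(k,key=cv2.contourArea); P=c.plane(k[:,0],z)[:,:2].astype(np.float32); return k[:,0],cv2.minAreaRect(P),cv2.boxPoints(cv2.minAreaRect(k))
E
python3 - <<'E'
from h import *
print(tool()[0]); p=camera_params("wrist"); g=grab_frame("wrist"); pickle.dump((p,g),open("w10.pkl","wb"))
r=pile(Cam(p),g); print(r and r[1:])
print(goal(deck(579,-248,-30),down(-9,25)), goal([535,-150,260],down(0)))
E
```

```text
[531.38131959 -39.12861193 252.91753044]
(((575.3759765625, -20.94788360595703), (64.3490219116211, 153.27401733398438), 5.307393550872803), array([[329., 101.],
       [375., 101.],
       [375., 211.],
       [329., 211.]], dtype=float32))
(array([-0.2773, -0.0504,  0.0391]), array([-0.442, -0.029,  0.2  ])) (array([-0.1009, -0.0002, -0.0063]), array([-0.008,  0.014,  0.043]))
```

Request:
servo_tool([
  [[1,-0.03,0,-0.005,0,0.01,0.02],[1,-0.07,0,-0.006,-0.008,0.014,0.043],[1,-0.1,0,-0.006,-0.008,0.014,0.043],[1,-0.1,0,-0.006,-0.008,0.014,0.043]],
])

```text
t: 10.58
tcp_pos: [537.3, -144.8, 259.1]
eef_rot: [-0.001, 0.707, 0.707, 0.001]
force: [0.1, -0.5, -0.6]
width: 0.998
gripper_force: 0.0
```

Run:
```python
from h import *
print(tool()[0]); p=camera_params("wrist"); g=grab_frame("wrist"); pickle.dump((p,g),open("w11.pkl","wb"))
c=Cam(p);r=pile(c,g); print(r and r[1:])
p0,g0=pickle.load(open("w10.pkl","rb")); c0=Cam(p0); r0=pile(c0,g0)
def corners(k):
    s=k@np.array([1,1]);d=k@np.array([1,-1]); return [k[s.argmin()],k[d.argmax()],k[s.argmax()],k[d.argmin()]]
X=[tri([(c.o,c.ray([a])[0]),(c0.o,c0.ray([b])[0])]) for a,b in zip(corners(r[0]),corners(r0[0]))]
for x in X: print(x[0].round(1),x[1].round(2))
print(np.mean([x[0] for x in X],0))
print(goal(deck(579,-249,-40),down(-9,25)))
```

```text
[ 537.2564068  -144.76821102  259.07897385]
(((575.3823852539062, -19.759750366210938), (64.95405578613281, 151.8802947998047), 5.262928009033203), array([[319.34198 ,  17.069538],
       [368.29724 ,  13.462315],
       [377.17645 , 133.96596 ],
       [328.2212  , 137.57318 ]], dtype=float32))
[539.9  52.7  21.6] 0.55
[598.6  55.6  27.3] 0.15
[612.3 -91.6  26.3] 0.55
[552.3 -96.9  30. ] 0.29
[575.80534176 -20.06228943  26.31043214]
(array([-0.1902, -0.0422,  0.0495]), array([-0.435, -0.041,  0.158]))
```

Request:
servo_tool([
  [[1,-0.03,-0.02,0,-0.08,-0.01,0.03],[1,-0.06,-0.03,0,-0.18,-0.02,0.06],[1,-0.1,-0.042,0.01,-0.28,-0.03,0.1],[1,-0.14,-0.042,0.02,-0.38,-0.04,0.13],[1,-0.17,-0.042,0.035,-0.435,-0.041,0.158],[1,-0.19,-0.042,0.04,-0.435,-0.041,0.158],[1,-0.19,-0.042,0.045,-0.435,-0.041,0.158],[1,-0.19,-0.042,0.045,-0.435,-0.041,0.158]],
])

```text
t: 11.3
tcp_pos: [497.7, -325.8, 211.7]
eef_rot: [0.163, 0.741, 0.636, 0.142]
force: [0.7, 1.0, -1.0]
width: 1.0
gripper_force: 0.0
```

Run:
```python
from h import *
print(tool()[0]); p=camera_params("wrist"); g=grab_frame("wrist"); pickle.dump((p,g),open("w12.pkl","wb"))
c=Cam(p)
def dplane(uv,n): # rays on the deck-parallel plane n, deck coords
    d=Q.inv().apply(c.ray(uv)); o=Q.inv().apply(c.o); return o+d*((n-o[2])/d[:,2])[:,None]
h=cv2.cvtColor(g,cv2.COLOR_BGR2HSV); tan=cv2.inRange(h,(6,50,30),(24,220,255))
u0=c.proj(deck(577,-249,-126.5))[0]; print("centre px",u0)
k,hi=cv2.findContours(tan,cv2.RETR_CCOMP,cv2.CHAIN_APPROX_NONE)
for i,q in enumerate(k):
    a=cv2.contourArea(q)
    if a<100 or np.hypot(*(q[:,0].mean(0)-u0))>90: continue
    m=dplane(q[:,0],-126.5); print("hole" if hi[0][i][3]>=0 else "out",a,m.min(0).round(1)[:2],m.max(0).round(1)[:2],cv2.minAreaRect(m[:,:2].astype(np.float32)))
print(goal(deck(577,-249,-138),down(-9,25)))
```

```text
[ 497.69199213 -325.84082684  211.70038832]
centre px [314.48947936 199.41773744]
out 19211.5 [ 529.5 -346.1] [ 658.7 -164.4] ((594.1195678710938, -255.29090881347656), (181.64466857910156, 129.04757690429688), 89.9559326171875)
hole 791.0 [ 560.6 -304.1] [ 593.6 -272. ] ((577.132080078125, -288.0987548828125), (33.006404876708984, 32.010887145996094), 0.3293195962905884)
hole 1228.5 [ 561.2 -226. ] [ 593.7 -190.1] ((577.368408203125, -208.03684997558594), (32.51719665527344, 35.736812591552734), 0.31730222702026367)
(array([-0.0067, -0.005 ,  0.1009]), array([-0.001, -0.006,  0.007]))
```

Window holes put the board centre at t=577.2, y=−248.1, as expected. Descend and grip gently.

Request:
servo_tool([
  [[1,-0.006,-0.005,0.03,0,-0.006,0.007],[1,-0.006,-0.005,0.06,0,-0.006,0.007],[1,-0.006,-0.005,0.08,0,-0.006,0.007],[1,-0.006,-0.005,0.095,0,-0.006,0.007],[1,-0.006,-0.005,0.101,0,-0.006,0.007],[1,-0.006,-0.005,0.101,0,-0.006,0.007],[1,-0.006,-0.005,0.101,0,-0.006,0.007],[1,-0.006,-0.005,0.101,0,-0.006,0.007]],
])

```text
t: 12.02
tcp_pos: [535.2, -338.3, 120.4]
eef_rot: [0.166, 0.743, 0.634, 0.14]
force: [-0.4, -1.2, -0.1]
width: 0.998
gripper_force: 0.0
```

Run:
```python
from h import *
p,r,s=tool(); print(Q.inv().apply(p),s["force"],goal(deck(577,-248,-138),down(-9,25)))
```

```text
[ 577.9604875  -250.43876756 -136.71019879] [-0.40039815 -1.22126737 -0.1188197 ] (array([ 0.0024, -0.001 ,  0.0013]), array([ 0.001,  0.003, -0.   ]))
```

Request:
servo_tool([
  [[0.5,0.001,-0.001,0.001,0,0,0],[0.5,0.002,-0.001,0.001,0,0,0],[0.5,0.002,-0.001,0.001,0,0,0],[0.5,0.002,-0.001,0.001,0,0,0],[0.5,0.002,-0.001,0.001,0,0,0],[0.5,0.002,-0.001,0.001,0,0,0],[0.5,0.002,-0.001,0.001,0,0,0]],
], force=15)

```text
t: 12.6
tcp_pos: [534.2, -336.8, 117.5]
eef_rot: [0.165, 0.743, 0.633, 0.14]
force: [0.5, -0.3, -0.3]
width: 0.516
gripper_force: 0.0
```

Request:
servo_tool([
  [[0.5,0,0,-0.005,0,0,0],[0.5,0,0,-0.012,0,0,0],[0.5,0,0,-0.025,0,0,0],[0.5,0,0,-0.05,0,0,0],[0.5,0,0,-0.08,0,0,0],[0.5,0,0,-0.11,0,0,0],[0.5,0,0,-0.13,0,0,0],[0.5,0,0,-0.13,0,0,0]],
])

```text
t: 13.27
tcp_pos: [480.4, -329.6, 240.9]
eef_rot: [0.169, 0.743, 0.633, 0.139]
force: [0.6, 0.5, 0.0]
width: 0.501
gripper_force: 0.0
```

Run:
```python
from h import *
p,r,s=tool(); print(p,s["force"],s["width"])
P=camera_params("wrist"); g=grab_frame("wrist"); pickle.dump((P,g),open("w13.pkl","wb"))
c=Cam(P); h=cv2.cvtColor(g,cv2.COLOR_BGR2HSV); tan=cv2.inRange(h,(6,50,30),(24,220,255))
# hold: outline of the held board in tool coordinates, on the plane z=-11 mm (tool)
o=r.inv().apply(c.o-p)
k,hi=cv2.findContours(tan,cv2.RETR_CCOMP,cv2.CHAIN_APPROX_NONE)
for i,q in enumerate(k):
    if cv2.contourArea(q)<250: continue
    d=r.inv().apply(c.ray(q[:,0])); m=(o+d*((-11-o[2])/d[:,2])[:,None])[:,:2]
    print(hi[0][i][3]>=0,cv2.contourArea(q),cv2.minAreaRect(m.astype(np.float32)))
print(goal([575.4,-20.3,150],down(5.3)))
```

```text
[ 480.36776661 -329.57410687  240.87305357] [0.59783437 0.48763004 0.01297555] 0.5008163288768697
False 2273.5 ((-105.62421417236328, 45.03523254394531), (285.3607482910156, 9.700061798095703), 89.98979949951172)
False 774.5 ((-62.76832580566406, 79.21642303466797), (15.309937477111816, 53.382957458496094), 80.1654052734375)
False 797.0 ((-62.678165435791016, -75.7991714477539), (53.59375762939453, 15.445477485656738), 9.892889976501465)
False 15719.5 ((26.779712677001953, 9.748405456542969), (76.41895294189453, 105.75225067138672), 89.97826385498047)
True 685.0 ((6.156728744506836, -0.6234312057495117), (19.63875389099121, 19.86531639099121), 89.97232055664062)
True 1011.5 ((53.393245697021484, -0.4810476303100586), (21.285531997680664, 19.77138900756836), 0.8319973945617676)
(array([0.3206, 0.0033, 0.0973]), array([ 0.436,  0.062, -0.248]))
```

Grip missed: fingers closed past 62 mm with no force. I check where the board is now, including its height from two views.

Run:
```python
from h import *
print("tcp at close",Q.inv().apply([534.2,-336.8,117.5]).round(1))
W={}
for i in(12,13):
    p,g=pickle.load(open(f"w{i}.pkl","rb")); c=Cam(p)
    tan=cv2.inRange(cv2.cvtColor(g,cv2.COLOR_BGR2HSV),(6,50,30),(24,220,255)); k,hi=cv2.findContours(tan,cv2.RETR_CCOMP,cv2.CHAIN_APPROX_NONE)
    L=[]
    for j,q in enumerate(k):
        if hi[0][j][3]>=0 and cv2.contourArea(q)>400:
            b=q[:,0]; L.append((b[:,0].min(),b[:,0].max(),b[:,1].min(),b[:,1].max()))
    W[i]=(c,sorted(L,key=lambda b:b[2])); print(i,W[i][1])
    for nn in(-126.5,-145):
        d=Q.inv().apply(c.ray([[(b[0]+b[1])/2,(b[2]+b[3])/2] for b in W[i][1]])); o=Q.inv().apply(c.o); print(nn,(o+d*((nn-o[2])/d[:,2])[:,None]).round(1).tolist())
(c,A),(e,B)=W[12],W[13]
for a,b in zip(A,B):
    for ia,ib in((0,2),(1,2),(0,3),(1,3)):
        x=tri([(c.o,c.ray([[a[ia],a[ib]]])[0]),(e.o,e.ray([[b[ia],b[ib]]])[0])]); print(Q.inv().apply(x[0]).round(1),x[1].round(2))
P,g=pickle.load(open("w13.pkl","rb")); cv2.imwrite("pics/w13.png",g)
```

```text
tcp at close [ 575.6 -249.1 -138.8]
12 [(np.int32(298), np.int32(332), np.int32(138), np.int32(176)), (np.int32(298), np.int32(331), np.int32(222), np.int32(252))]
-126.5 [[577.4, -207.8, -126.5], [577.0, -287.9, -126.5]]
-145 [[577.1, -209.8, -145.0], [576.7, -294.9, -145.0]]
13 [(np.int32(301), np.int32(333), np.int32(129), np.int32(164)), (np.int32(302), np.int32(332), np.int32(205), np.int32(234))]
-126.5 [[577.3, -208.5, -126.5], [577.1, -288.4, -126.5]]
-145 [[577.3, -210.1, -145.0], [577.0, -294.5, -145.0]]
[ 559.  -192.  -162.9] 0.02
[ 594.  -190.9 -138.2] 0.43
[ 558.5 -232.  -162.4] 0.12
[ 595.2 -230.9 -156.1] 0.37
[ 561.4 -268.7 -115.8] 0.03
[ 593.2 -270.  -120.3] 0.04
[ 558.9 -313.1 -146.7] 0.22
[ 595.1 -316.5 -155.2] 0.12
```

The board never moved. The fingertips below the pads probably don't grip, so I retry with the grasp point itself, 19 mm behind the tip, at board height.

Run:
```python
from h import *
print(goal(deck(577,-248,-80),down(-9,25)),goal(deck(577,-248,-149),down(-9,25)))
```

```text
(array([ 0.0024, -0.0005,  0.0741]), array([ 0.003,  0.007, -0.001])) (array([ 0.0029, -0.0007,  0.1431]), array([ 0.003,  0.007, -0.001]))
```

Request:
servo_tool([
  [[1,0.003,0,0,0.003,0.007,0],[1,0.003,0,0,0.003,0.007,0],[1,0.003,0,0,0.003,0.007,0],[1,0.003,0,0.01,0.003,0.007,0],[1,0.003,0,0.03,0.003,0.007,0],[1,0.003,0,0.06,0.003,0.007,0],[1,0.003,0,0.08,0.003,0.007,0],[1,0.003,0,0.1,0.003,0.007,0],[1,0.003,0,0.12,0.003,0.007,0],[1,0.003,0,0.125,0.003,0.007,0]],
])

```text
t: 14.15
tcp_pos: [532.3, -331.1, 117.3]
eef_rot: [0.158, 0.743, 0.635, 0.141]
force: [-1.0, 0.8, -0.0]
width: 1.001
gripper_force: 0.0
```

Request:
servo_tool([
  [[1,0,0,0.006,0,0,0],[1,0,0,0.012,0,0,0],[1,0,0,0.018,0,0,0],[1,0,0,0.018,0,0,0],[1,0,0,0.018,0,0,0]],
])

```text
t: 14.57
tcp_pos: [540.2, -334.6, 106.0]
eef_rot: [0.162, 0.743, 0.634, 0.141]
force: [0.3, -0.1, -0.0]
width: 1.002
gripper_force: 0.0
```

Request:
servo_tool([
  [[0.6,0,0,0,0,0,0],[0.6,0,0,0,0,0,0],[0.6,0,0,0,0,0,0],[0.6,0,0,0,0,0,0],[0.6,0,0,0,0,0,0],[0.6,0,0,0,0,0,0]],
], force=15)

```text
t: 15.07
tcp_pos: [540.1, -334.6, 105.9]
eef_rot: [0.162, 0.743, 0.634, 0.141]
force: [0.1, -0.5, 0.1]
width: 0.608
gripper_force: 0.0
```

Run:
```python
from h import *
p,r,s=tool(); print(Q.inv().apply(p),s["force"],s["width"],s["gripper_force"])
```

```text
[ 575.68006839 -245.95936927 -151.6245318 ] [ 0.07356566 -0.50473751  0.0667745 ] 0.6075344630470354 0.0
```

Run:
```python
from h import *
P=camera_params("wrist"); g=grab_frame("wrist"); pickle.dump((P,g),open("w14.pkl","wb"))
c=Cam(P); hsv=cv2.cvtColor(g,cv2.COLOR_BGR2HSV); tan=cv2.inRange(hsv,(6,50,30),(24,220,255)); k,hi=cv2.findContours(tan,cv2.RETR_CCOMP,cv2.CHAIN_APPROX_NONE)
o=Q.inv().apply(c.o)
for j,q in enumerate(k):
    if cv2.contourArea(q)>250:
        d=Q.inv().apply(c.ray(q[:,0])); m=(o+d*((-128-o[2])/d[:,2])[:,None])[:,:2]
        b=q[:,0]; print(hi[0][j][3]>=0,cv2.contourArea(q),b.min(0),b.max(0),m.min(0).round(1),m.max(0).round(1))
print("expected board corners px",c.proj([deck(t,y,-128) for t,y in((546,-323),(608,-323),(608,-173),(546,-173))]).round().tolist(), "tcp px",c.proj(tool()[0]).round())
# sampled column profile of hue/value along the row through y=-249 and y=-200
for y in(-249,-230,-200,-180):
    uv=c.proj([deck(t,y,-128) for t in range(500,660,4)]).round().astype(int)
    print(y,[(t,*(int(x) for x in hsv[v,u])) for t,(u,v) in zip(range(500,660,4),uv) if 0<=v<400 and 0<=u<640][::1])
```

```text
False 5137.0 [210 327] [593 369] [ 500.4 -344.5] [ 765.8 -311. ]
False 885.0 [435 279] [463 344] [ 651.5 -324.1] [ 672.6 -275.6]
False 899.0 [178 279] [206 344] [ 481.3 -324.3] [ 503.  -275.7]
False 31849.5 [230  95] [452 295] [ 526.3 -287.1] [ 651.4 -163.3]
True 2982.0 [293 145] [347 203] [ 560.9 -225.3] [ 593.1 -190.7]
True 329.0 [353 116] [367 151] [ 595.8 -194.2] [ 603.9 -174.6]
expected board corners px [[274.0, 342.0], [366.0, 343.0], [375.0, 113.0], [265.0, 113.0]] tcp px [[318. 223.]]
-249 [(500, 120, 18, 98), (504, 120, 16, 95), (508, 124, 22, 83), (512, 113, 12, 83), (516, 135, 13, 79), (520, 132, 17, 77), (524, 115, 19, 79), (528, 20, 28, 55), (532, 9, 31, 57), (536, 15, 19, 55), (540, 60, 18, 14), (544, 98, 68, 15), (548, 17, 122, 121), (552, 16, 122, 165), (556, 17, 116, 162), (560, 17, 120, 153), (564, 17, 126, 166), (568, 17, 121, 164), (572, 17, 120, 162), (576, 17, 122, 167), (580, 17, 124, 161), (584, 17, 122, 151), (588, 17, 122, 155), (592, 17, 124, 152), (596, 18, 128, 161), (600, 18, 122, 167), (604, 17, 123, 162), (608, 5, 219, 7), (612, 140, 55, 14), (616, 72,
[... 1981 characters left out ...]
204), (524, 94, 9, 201), (528, 20, 103, 235), (532, 20, 107, 237), (536, 20, 103, 237), (540, 18, 118, 204), (544, 15, 121, 82), (548, 18, 119, 173), (552, 22, 97, 239), (556, 21, 102, 239), (560, 20, 110, 232), (564, 24, 86, 239), (568, 25, 84, 239), (572, 24, 86, 239), (576, 25, 85, 239), (580, 25, 83, 240), (584, 24, 85, 240), (588, 25, 84, 239), (592, 25, 84, 239), (596, 24, 92, 239), (600, 26, 86, 238), (604, 24, 92, 239), (608, 21, 100, 239), (612, 21, 97, 239), (616, 22, 95, 238), (620, 23, 96, 238), (624, 21, 102, 239), (628, 19, 106, 236), (632, 20, 105, 238), (636, 20, 103, 238), (640, 20, 101, 240), (644, 19, 106, 233), (648, 19, 105, 233), (652, 120, 6, 139), (656, 120, 11, 144)]
```

Run:
```python
from h import *
P,g=pickle.load(open("w14.pkl","rb")); c=Cam(P); p,r,s=tool()
pr=lambda X:c.proj(p+r.apply(X)).round(1).tolist()
for z in(0,-5,-10,-19,-29): print(z,"finger front corners L/R inner,outer",pr([[10,-28,z],[10,28,z],[10,-46,z],[10,46,z]]))
v=g.astype(int).max(2)
for row in range(180,262,4): print(row,"".join("#" if v[row,u]<70 else "." for u in range(200,440,3)))
```

```text
0 finger front corners L/R inner,outer [[277.1, 209.3], [358.9, 209.3], [250.8, 209.3], [385.2, 209.3]]
-5 finger front corners L/R inner,outer [[276.1, 211.3], [359.8, 211.4], [249.2, 211.3], [386.7, 211.4]]
-10 finger front corners L/R inner,outer [[275.1, 213.5], [360.7, 213.5], [247.5, 213.5], [388.3, 213.5]]
-19 finger front corners L/R inner,outer [[273.0, 217.6], [362.6, 217.7], [244.3, 217.6], [391.3, 217.7]]
-29 finger front corners L/R inner,outer [[270.6, 222.7], [364.8, 222.7], [240.3, 222.7], [395.1, 222.8]]
180 ................................................................................
184 ................................................................................
188 ................................................................................
192 ................................................................................
196 ................................................................................
200 ................................................................................
204 ...........................................................
[... 511 characters left out ...]
##..................
232 ................########.................................########...............
236 ...............##########................................#########..............
240 .............############................................##########.............
244 ............#############................................############...........
248 ...........##############...............................##############..........
252 .........################...............................###############.........
256 ........#################...............................#################.......
260 ......##################.................................#################......
```

Fingers look like they end about 35 mm behind the stated TCP (visible tip row 228, gap scale and the miss all agree). I test by lowering the half-closed fingers gently, watching for contact with the board.

Request:
servo_tool([
  [[0.6,0,0,0.002,0,0,0],[0.6,0,0,0.004,0,0,0],[0.6,0,0,0.006,0,0,0],[0.6,0,0,0.006,0,0,0]],
])

```text
t: 15.45
tcp_pos: [542.6, -334.5, 99.7]
eef_rot: [0.161, 0.743, 0.634, 0.141]
force: [-0.8, -1.0, 0.3]
width: 0.599
gripper_force: 0.0
```

Request:
servo_tool([
  [[0.6,0,0,0.001,0,0,0],[0.6,0,0,0.002,0,0,0],[0.6,0,0,0.003,0,0,0],[0.6,0,0,0.003,0,0,0]],
])

```text
t: 15.78
tcp_pos: [543.6, -335.0, 98.3]
eef_rot: [0.162, 0.743, 0.634, 0.141]
force: [-6.4, 2.5, 9.8]
width: 0.599
gripper_force: 5.9
```

Contact at 12 N with TCP n=−160, so the working fingertip lies ~33 mm behind the reported TCP. Rise, open, then go down so the real tips straddle the board.

Request:
servo_tool([
  [[0.6,0.001,0.001,-0.01,0,0,0],[0.6,0,0.001,-0.02,0,0,0],[1,-0.001,0.001,-0.02,0,0,0],[1,-0.001,0.001,-0.02,0,0,0],[1,-0.001,0.001,-0.02,0,0,0],[1,-0.001,0.001,-0.02,0,0,0],[1,-0.001,0.001,-0.02,0,0,0]],
])

```text
t: 16.37
tcp_pos: [536.2, -334.8, 115.7]
eef_rot: [0.161, 0.743, 0.634, 0.141]
force: [-0.5, 0.5, -0.3]
width: 0.936
gripper_force: 0.0
```

Run:
```python
from h import *
p,r,s=tool(); print(Q.inv().apply(p),s["force"],s["width"],goal(deck(577,-248,-172),down(-9,25)))
g=grab_frame("wrist"); c=Cam(camera_params("wrist")); tan=cv2.inRange(cv2.cvtColor(g,cv2.COLOR_BGR2HSV),(6,50,30),(24,220,255)); k,hi=cv2.findContours(tan,cv2.RETR_CCOMP,cv2.CHAIN_APPROX_NONE)
o=Q.inv().apply(c.o)
for j,q in enumerate(k):
    if cv2.contourArea(q)>600 and hi[0][j][3]>=0:
        d=Q.inv().apply(c.ray(q[:,0])); m=(o+d*((-127-o[2])/d[:,2])[:,None])[:,:2]; print(m.min(0).round(1),m.max(0).round(1))
```

```text
[ 576.29634166 -246.7560073  -141.10465313] [-0.46772214  0.54218079 -0.25332757] 0.9361164045828885 (array([-0.0014,  0.0008,  0.0309]), array([-0.004, -0.005, -0.002]))
[ 561.1 -225.3] [ 592.9 -190.4]
```

Request:
servo_tool([
  [[1,-0.001,0.001,0.005,0,0,0],[1,-0.001,0.001,0.012,0,0,0],[1,-0.001,0.001,0.02,0,0,0],[1,-0.001,0.001,0.026,0,0,0],[1,-0.001,0.001,0.031,0,0,0],[1,-0.001,0.001,0.031,0,0,0],[1,-0.001,0.001,0.031,0,0,0]],
])

```text
t: 17.0
tcp_pos: [549.9, -337.5, 87.7]
eef_rot: [0.161, 0.743, 0.634, 0.141]
force: [0.6, -0.6, -0.0]
width: 1.001
gripper_force: 0.0
```

Request:
servo_tool([
  [[0.6,0,0,0,0,0,0],[0.6,0,0,0,0,0,0],[0.6,0,0,0,0,0,0],[0.6,0,0,0,0,0,0],[0.6,0,0,0,0,0,0],[0.6,0,0,0,0,0,0]],
], force=15)

```text
t: 17.5
tcp_pos: [549.0, -337.9, 88.1]
eef_rot: [0.161, 0.743, 0.634, 0.141]
force: [-3.8, 1.3, 3.1]
width: 0.677
gripper_force: 15.0
```

Gripped at 62 mm. Lift along the deck normal.

Request:
servo_tool([
  [[0.6,0,0,-0.005,0,0,0],[0.6,0,0,-0.012,0,0,0],[0.6,0,0,-0.025,0,0,0],[0.6,0,0,-0.05,0,0,0],[0.6,0,0,-0.08,0,0,0],[0.6,0,0,-0.11,0,0,0],[0.6,0,0,-0.14,0,0,0],[0.6,0,0,-0.15,0,0,0],[0.6,0,0,-0.15,0,0,0]],
])

```text
t: 18.25
tcp_pos: [488.0, -330.4, 228.2]
eef_rot: [0.165, 0.743, 0.633, 0.141]
force: [0.6, -0.1, -1.2]
width: 0.671
gripper_force: 15.0
```

```bash
cat > held.py <<'E'
from h import *
# window holes of the held board, in tool coordinates on the board's upper face (tool z = zt)
def held(zt=-44):
    p,r,s=tool(); c=Cam(camera_params("wrist")); g=grab_frame("wrist"); o=r.inv().apply(c.o-p)
    tan=cv2.inRange(cv2.cvtColor(g,cv2.COLOR_BGR2HSV),(6,50,30),(24,220,255)); k,hi=cv2.findContours(tan,cv2.RETR_CCOMP,cv2.CHAIN_APPROX_NONE)
    for j,q in enumerate(k):
        if cv2.contourArea(q)>500:
            d=r.inv().apply(c.ray(q[:,0])); m=(o+d*((zt-o[2])/d[:,2])[:,None])[:,:2]; print("hole" if hi[0][j][3]>=0 else "out",cv2.contourArea(q),q[:,0].min(0),q[:,0].max(0),m.min(0).round(1),m.max(0).round(1),round(cv2.minAreaRect(m.astype(np.float32))[2],1))
    print(p,s["force"],s["width"],s["t"])
E
python3 -c "
from held import *
held(); print(goal([575.4,-20.3,120],down(5.3)))"
```

```text
out 5847.5 [225 327] [607 369] [-79.9 -57.3] [-50.1 178.6] 90.0
out 936.0 [446 279] [476 344] [-61.9  74. ] [-18.6  94.6] 77.7
out 954.0 [164 279] [194 344] [-61.9 -91.5] [-18.6 -71. ] 11.4
out 23620.5 [258 103] [400 295] [-28.8 -30.4] [77.3 41.2] 0.2
hole 2750.5 [288 143] [332 208] [ 23.4 -15.4] [57.8  7.7] 90.0
[ 487.96745084 -330.37111166  228.17436743] [ 0.62865933 -0.07677391 -1.20860622] 0.6705729796598153 18.25
(array([ 0.3191, -0.0104,  0.1127]), array([ 0.433,  0.053, -0.247]))
```

Request:
servo_tool([
  [[0.6,0.03,-0.003,-0.01,0.05,0.01,-0.03],[0.6,0.07,-0.005,-0.01,0.14,0.02,-0.07],[0.6,0.11,-0.006,0,0.23,0.03,-0.11],[0.6,0.15,-0.008,0.02,0.32,0.04,-0.15],[0.6,0.19,-0.01,0.04,0.4,0.05,-0.2],[0.6,0.23,-0.01,0.06,0.433,0.053,-0.247],[0.6,0.27,-0.01,0.08,0.433,0.053,-0.247],[0.6,0.3,-0.01,0.09,0.433,0.053,-0.247],[0.6,0.319,-0.01,0.1,0.433,0.053,-0.247],[0.6,0.319,-0.01,0.1,0.433,0.053,-0.247]],
])

```text
t: 19.13
tcp_pos: [569.0, -10.4, 126.9]
eef_rot: [-0.006, 0.669, 0.743, 0.001]
force: [-0.8, -0.2, -0.7]
width: 0.672
gripper_force: 15.0
```

```bash
python3 -c "
from held import *
held(); print(goal([575.4,-20.3,40],down(5.3)), goal([575.4,-20.3,-15],down(5.3)))"
```

```text
out 5911.0 [225 328] [606 369] [-80.8 -57.8] [-51.5 178.6] 90.0
out 941.5 [447 280] [477 344] [-62.7  74.3] [-19.8  94.7] 78.5
out 934.5 [164 280] [194 344] [-62.7 -92.1] [-19.9 -71.7] 11.3
out 21162.5 [258 111] [383 295] [-29.5 -30.8] [73.2 33.1] 89.9
hole 993.0 [310 144] [343 175] [40.9 -4.2] [56.9 12.9] 90.0
out 17230.5 [522  81] [639 290] [-26.2 114.7] [ 87.4 181.4] 75.9
hole 727.5 [571 232] [601 265] [-10.4 141.7] [  9.3 158.1] 1.9
hole 1339.5 [581 193] [631 229] [ 11.1 142.3] [ 31.3 169.3] 12.9
hole 847.5 [588 157] [621 190] [ 33.  142.3] [ 50.4 158.7] 0.9
[568.96248686 -10.35580756 126.9153048 ] [-0.8334154  -0.19795624 -0.71476118] 0.6717502792051158 19.1333
(array([-0.0075,  0.0064,  0.0878]), array([-0.006, -0.007,  0.008])) (array([-0.0079,  0.0067,  0.1428]), array([-0.006, -0.007,  0.008]))
```

Request:
servo_tool([
  [[0.6,-0.004,0.003,0.01,-0.006,-0.007,0.008],[0.6,-0.008,0.006,0.03,-0.006,-0.007,0.008],[0.6,-0.008,0.0065,0.055,-0.006,-0.007,0.008],[0.6,-0.008,0.0065,0.08,-0.006,-0.007,0.008],[0.6,-0.008,0.0065,0.1,-0.006,-0.007,0.008],[0.6,-0.008,0.0065,0.115,-0.006,-0.007,0.008],[0.6,-0.008,0.0065,0.125,-0.006,-0.007,0.008],[0.6,-0.008,0.0065,0.128,-0.006,-0.007,0.008],[0.6,-0.008,0.0065,0.128,-0.006,-0.007,0.008]],
])

```text
t: 19.93
tcp_pos: [576.5, -26.5, 2.2]
eef_rot: [0.002, 0.677, 0.736, -0.0]
force: [0.4, -0.4, -0.7]
width: 0.674
gripper_force: 15.0
```

Request:
servo_tool([
  [[0.6,0,0,0.002,0,0,0],[0.6,0,0,0.004,0,0,0],[0.6,0,0,0.006,0,0,0],[0.6,0,0,0.008,0,0,0],[0.6,0,0,0.008,0,0,0]],
])

```text
t: 20.35
tcp_pos: [577.1, -25.4, -5.0]
eef_rot: [0.003, 0.676, 0.737, 0.0]
force: [0.2, 0.3, -1.8]
width: 0.669
gripper_force: 15.0
```

```bash
python3 -c "
from h import *
p,r,s=tool(); print(p,s['force'],goal([575.4,-20.3,-15],down(5.3)))"
```

```text
[577.05621757 -25.37000557  -4.98579705] [ 0.22516782  0.25274568 -1.80777779] (array([ 0.0052, -0.0013,  0.01  ]), array([ 0.005,  0.004, -0.007]))
```

Fix the small 5 mm offset and lower to contact.

Request:
servo_tool([
  [[0.6,0.003,-0.001,0.001,0.005,0.004,-0.007],[0.6,0.005,-0.001,0.003,0.005,0.004,-0.007],[0.6,0.005,-0.001,0.005,0.005,0.004,-0.007],[0.6,0.005,-0.001,0.007,0.005,0.004,-0.007],[0.6,0.005,-0.001,0.007,0.005,0.004,-0.007]],
])

```text
t: 20.77
tcp_pos: [575.3, -20.4, -12.5]
eef_rot: [-0.001, 0.673, 0.739, -0.0]
force: [-0.1, -0.0, -0.7]
width: 0.671
gripper_force: 15.0
```

Request:
servo_tool([
  [[0.6,0,0,0.001,0,0,0],[0.6,0,0,0.002,0,0,0],[0.6,0,0,0.003,0,0,0],[0.6,0,0,0.003,0,0,0]],
])

```text
t: 21.1
tcp_pos: [575.8, -20.5, -13.8]
eef_rot: [-0.0, 0.674, 0.739, -0.0]
force: [-2.9, -0.1, 10.2]
width: 0.672
gripper_force: 18.9
```

Contact (10 N). Open and rise.

Request:
servo_tool([
  [[0.6,0,0,-0.0005,0,0,0],[0.9,0,0,-0.001,0,0,0],[0.9,0,0,-0.001,0,0,0],[0.9,0,0,-0.001,0,0,0],[0.9,0,0,-0.001,0,0,0],[1,0,0,-0.02,0,0,0],[1,0,0,-0.06,0,0,0],[1,0,0,-0.1,0,0,0],[1,0,0,-0.14,0,0,0],[1,0,0,-0.18,0,0,0]],
])

```text
t: 21.93
tcp_pos: [575.2, -20.4, 166.5]
eef_rot: [-0.001, 0.673, 0.739, -0.0]
force: [-0.7, -1.0, -0.6]
width: 0.999
gripper_force: 0.0
```

Run:
```python
from h import *
p=camera_params("wrist"); g=grab_frame("wrist"); r=pile(Cam(p),g,30); print(r and r[1:]); r=pile(Cam(p),g,20); print(r and r[1])
for n in("top","scene"):
    c=Cam(camera_params(n)); r=pile(c,grab_frame(n),30); print(n,r and r[1])
print(tool()[0],goal([535,-144,250],down(0)))
```

```text
(((577.175537109375, -21.031982421875), (64.14366912841797, 154.96058654785156), 5.383726119995117), array([[291., 113.],
       [351., 113.],
       [351., 249.],
       [291., 249.]], dtype=float32))
((577.3795166015625, -23.041839599609375), (66.02151489257812, 159.49713134765625), 5.383580684661865)
top None
scene ((581.6034545898438, -21.125656127929688), (79.39171600341797, 154.00149536132812), 4.32772970199585)
[578.01312674 -20.49890025 168.27862207] (array([-0.1191, -0.0537, -0.0819]), array([0.006, 0.001, 0.092]))
```

The board sits on the pile (577,−21, yaw 5.4°). Now the lower module.

Request:
servo_tool([
  [[1,-0.03,-0.015,-0.03,0,0,0.03],[1,-0.06,-0.03,-0.06,0,0,0.06],[1,-0.09,-0.045,-0.08,0,0,0.09],[1,-0.12,-0.054,-0.08,0,0,0.092],[1,-0.15,-0.055,-0.08,0,0,0.1],[1,-0.19,-0.06,-0.08,0,0,0.13],[1,-0.23,-0.065,-0.08,0,0,0.16],[1,-0.27,-0.07,-0.08,0,0,0.19],[1,-0.29,-0.075,-0.08,0,0,0.22],[1,-0.29,-0.075,-0.08,0,0,0.24]],
])

```text
t: 22.92
tcp_pos: [525.0, -322.5, 242.0]
eef_rot: [-0.002, 0.761, 0.649, -0.002]
force: [-0.5, 0.0, -0.0]
width: 1.0
gripper_force: 0.0
```

```bash
python3 -c "
from h import *
print(tool()[0],goal(deck(569,-246,-70),down(-9,25)))"
```

```text
[ 524.95548699 -322.46870005  242.02238495] (array([-0.0096, -0.0233,  0.0651]), array([-0.441,  0.   , -0.001]))
```

Request:
servo_tool([
  [[1,-0.003,-0.01,0,-0.11,0,0],[1,-0.006,-0.02,0.01,-0.22,0,0],[1,-0.009,-0.023,0.03,-0.33,0,0],[1,-0.01,-0.023,0.05,-0.441,0,0],[1,-0.01,-0.023,0.06,-0.441,0,0],[1,-0.01,-0.023,0.065,-0.441,0,0],[1,-0.01,-0.023,0.065,-0.441,0,0]],
])

```text
t: 23.5
tcp_pos: [503.5, -321.3, 178.6]
eef_rot: [0.164, 0.739, 0.638, 0.143]
force: [-0.2, 0.4, 0.6]
width: 0.998
gripper_force: 0.0
```

Run:
```python
from h import *
c=Cam(camera_params("wrist")); g=grab_frame("wrist"); hsv=cv2.cvtColor(g,cv2.COLOR_BGR2HSV)
def prof(pts):
    uv=c.proj([deck(*q) for q in pts]).round().astype(int); return "".join(("T" if 6<=h<=24 and s>50 else ("#" if v<50 else "g" if v<110 else "G")) for h,s,v in (hsv[b,a] for a,b in uv))
for y in(-270,-255,-230,-215): print("t 530..630 y",y,prof([(t,y,-137) for t in range(530,632,2)]))
for t in(556,569,582,590): print("y -320..-170 t",t,prof([(t,y,-137) for y in range(-320,-168,3)]))
print(tool()[0],goal(deck(569,-246,-186),down(-9,25)))
```

```text
t 530..630 y -270 gggg#TTTTGgGGGGgGGGgGGGGGGgGGGgGTTTTTTTTTTTTTTTTTTT
t 530..630 y -255 gggggTTTTGggGGGgGGGggGGGgggGGGgGTTTTTTTTTTTTTTTTTTT
t 530..630 y -230 gggggTTTTGgggGGgGGGGGGGGgggGGGgGTTTTTTTTTTTTTTTTTTT
t 530..630 y -215 gggggTTTTGGGGGGGGGGGGGGGGGGGGGGGTTTTTTTTTTTTTTTTTTT
y -320..-170 t 556 GGGGTTTgGGGGGGGGGGGGGGGGGGGGGGGGGGGGGGGGGgGgTTTTTTT
y -320..-170 t 569 GGGGTTT#gGGGGGGGGGggggggGggGGgGgGGGGGGGGG#GgTTTTTTT
y -320..-170 t 582 GGGGTTTGGGGggggggggggggGGgggggggGGGGGGGGGgGGTTTTTTT
y -320..-170 t 590 GGGGTTTTgggggggggggggggggggggggGGGGGGGGGGTTTTTTTTTT
[ 505.05225873 -321.7778285   180.08483511] (array([-0.0079, -0.0054,  0.1171]), array([ 0.004, -0.006,  0.01 ]))
```

The lower module is at t≈570, y≈−244. Descend in two steps, checking force.

Request:
servo_tool([
  [[1,-0.004,-0.0045,0.03,0.004,-0.006,0.01],[1,-0.007,-0.0045,0.05,0.004,-0.006,0.01],[1,-0.007,-0.0045,0.07,0.004,-0.006,0.01],[1,-0.007,-0.0045,0.09,0.004,-0.006,0.01],[1,-0.007,-0.0045,0.1,0.004,-0.006,0.01],[1,-0.007,-0.0045,0.1,0.004,-0.006,0.01]],
])

```text
t: 24.05
tcp_pos: [542.8, -333.6, 86.4]
eef_rot: [0.164, 0.742, 0.635, 0.141]
force: [-0.8, -0.7, 0.3]
width: 1.001
gripper_force: 0.0
```

Request:
servo_tool([
  [[1,0,0,0.004,0,0,0],[1,0,0,0.008,0,0,0],[1,0,0,0.012,0,0,0],[1,0,0,0.017,0,0,0],[1,0,0,0.017,0,0,0],[1,0,0,0.017,0,0,0]],
])

```text
t: 24.55
tcp_pos: [547.9, -336.6, 72.1]
eef_rot: [0.165, 0.743, 0.633, 0.14]
force: [-0.6, 0.4, -0.3]
width: 1.0
gripper_force: 0.0
```

Request:
servo_tool([
  [[0.3,0,0,0,0,0,0],[0.3,0,0,0,0,0,0],[0.3,0,0,0,0,0,0],[0.3,0,0,0,0,0,0],[0.3,0,0,0,0,0,0],[0.3,0,0,0,0,0,0],[0.3,0,0,0,0,0,0],[0.3,0,0,0,0,0,0]],
], force=30)

```text
t: 25.22
tcp_pos: [547.9, -336.5, 72.1]
eef_rot: [0.165, 0.743, 0.633, 0.14]
force: [-0.1, 0.3, 0.5]
width: 0.494
gripper_force: 30.0
```

```bash
python3 -c "
from h import *
p,r,s=tool();print(Q.inv().apply(p),s['force'],s['width'],s['gripper_force'])"
```

```text
[ 568.65479437 -246.59721548 -185.62906021] [-0.07054513  0.29558309  0.53119641] 0.4939784247313698 29.999744296073914
```

Gripped at 46 mm. Lift along the normal.

Request:
servo_tool([
  [[0.3,0,0,-0.008,0,0,0],[0.3,0,0,-0.02,0,0,0],[0.3,0,0,-0.035,0,0,0],[0.3,0,0,-0.06,0,0,0],[0.3,0,0,-0.09,0,0,0],[0.3,0,0,-0.12,0,0,0],[0.3,0,0,-0.15,0,0,0],[0.3,0,0,-0.18,0,0,0],[0.3,0,0,-0.19,0,0,0],[0.3,0,0,-0.19,0,0,0]],
])

```text
t: 26.05
tcp_pos: [467.8, -324.7, 246.5]
eef_rot: [0.167, 0.743, 0.633, 0.139]
force: [1.0, -0.3, -4.6]
width: 0.5
gripper_force: 30.0
```

```bash
python3 -c "
from h import *
p,r,s=tool();print(p,s['force'],s['width']); print(goal([520,-100,240],down(3)))"
```

```text
[ 467.81559517 -324.67901543  246.49616235] [ 0.97980161 -0.26684409 -4.62405021] 0.4996436850852151
(array([0.2302, 0.0118, 0.0115]), array([ 0.435,  0.051, -0.209]))
```

Request:
servo_tool([
  [[0.3,0.02,0,-0.01,0.05,0,-0.03],[0.3,0.05,0.005,-0.01,0.14,0.01,-0.07],[0.3,0.085,0.008,0,0.23,0.02,-0.11],[0.3,0.12,0.01,0,0.32,0.03,-0.15],[0.3,0.155,0.012,0.005,0.4,0.04,-0.19],[0.3,0.19,0.012,0.01,0.435,0.051,-0.209],[0.3,0.22,0.012,0.01,0.435,0.051,-0.209],[0.3,0.23,0.012,0.01,0.435,0.051,-0.209],[0.3,0.23,0.012,0.01,0.435,0.051,-0.209]],
])

```text
t: 26.8
tcp_pos: [520.0, -94.1, 238.3]
eef_rot: [-0.003, 0.685, 0.729, 0.002]
force: [0.2, 0.1, -3.6]
width: 0.497
gripper_force: 30.0
```

```bash
python3 -c "
from h import *
p,r,s=tool();print(p,s['force'],s['width']); print(goal([458.6,342.8,160],down(10.4)))"
```

```text
[519.98790716 -94.13356323 238.25268825] [ 0.18158171  0.1051909  -3.61440015] 0.4965676037035217
(array([ 0.4393, -0.0341,  0.0813]), array([-0.002, -0.007, -0.12 ]))
```

Request:
servo_tool([
  [[0.3,0.04,-0.003,0,0,0,-0.01],[0.3,0.08,-0.006,0,0,0,-0.02],[0.3,0.12,-0.01,0,0,0,-0.03],[0.3,0.16,-0.013,0,0,0,-0.05],[0.3,0.2,-0.017,0,0,0,-0.06],[0.3,0.24,-0.02,0,0,0,-0.07],[0.3,0.28,-0.024,0.005,0,-0.003,-0.08],[0.3,0.315,-0.027,0.01,0,-0.005,-0.09],[0.3,0.345,-0.03,0.015,0,-0.007,-0.11],[0.3,0.37,-0.03,0.02,0,-0.007,-0.12]],
])

```text
t: 27.63
tcp_pos: [469.2, 270.0, 220.2]
eef_rot: [0.001, 0.642, 0.766, -0.002]
force: [-0.3, -0.3, -3.7]
width: 0.496
gripper_force: 30.0
```

```bash
python3 -c "
from h import *
p,r,s=tool();print(p,s['force'],s['width']); print(goal([458.6,342.8,40],down(10.4)))"
```

```text
[469.18930784 270.01661274 220.24370973] [-0.28752418 -0.30968117 -3.69721007] 0.49617602117269477
(array([0.0742, 0.0025, 0.18  ]), array([-0.001,  0.004, -0.006]))
```

Request:
servo_tool([
  [[0.3,0.025,0.001,0.01,0,0.002,-0.003],[0.3,0.05,0.002,0.03,0,0.004,-0.006],[0.3,0.07,0.0025,0.06,0,0.004,-0.006],[0.3,0.074,0.0025,0.09,0,0.004,-0.006],[0.3,0.074,0.0025,0.12,0,0.004,-0.006],[0.3,0.074,0.0025,0.145,0,0.004,-0.006],[0.3,0.074,0.0025,0.165,0,0.004,-0.006],[0.3,0.074,0.0025,0.18,0,0.004,-0.006],[0.3,0.074,0.0025,0.19,0,0.004,-0.006],[0.3,0.074,0.0025,0.2,0,0.004,-0.006]],
])

```text
t: 28.47
tcp_pos: [460.1, 341.0, 20.2]
eef_rot: [-0.0, 0.641, 0.768, 0.0]
force: [0.4, 0.1, -2.7]
width: 0.498
gripper_force: 30.0
```

Request:
servo_tool([
  [[0.3,0,0,0.003,0,0,0],[0.3,0,0,0.006,0,0,0],[0.3,0,0,0.009,0,0,0],[0.3,0,0,0.012,0,0,0],[0.3,0,0,0.014,0,0,0],[0.3,0,0,0.014,0,0,0]],
])

```text
t: 28.97
tcp_pos: [459.7, 341.6, 7.4]
eef_rot: [-0.0, 0.641, 0.768, 0.0]
force: [0.1, -0.3, -3.4]
width: 0.497
gripper_force: 30.0
```

Request:
servo_tool([
  [[0.3,0,0,0.0015,0,0,0],[0.3,0,0,0.003,0,0,0],[0.3,0,0,0.0045,0,0,0],[0.3,0,0,0.006,0,0,0],[0.3,0,0,0.006,0,0,0]],
])

```text
t: 29.38
tcp_pos: [459.4, 341.5, 1.0]
eef_rot: [-0.0, 0.64, 0.768, 0.0]
force: [-0.6, 0.1, -4.5]
width: 0.496
gripper_force: 30.0
```

Request:
servo_tool([
  [[0.3,0,0,0.001,0,0,0],[0.3,0,0,0.002,0,0,0],[0.3,0,0,0.002,0,0,0]],
])

```text
t: 29.63
tcp_pos: [459.5, 341.6, -0.9]
eef_rot: [-0.0, 0.64, 0.768, 0.0]
force: [0.2, 0.2, -3.4]
width: 0.5
gripper_force: 30.0
```

Request:
servo_tool([
  [[0.3,0,0,0.001,0,0,0],[0.3,0,0,0.002,0,0,0],[0.3,0,0,0.002,0,0,0]],
])

```text
t: 29.88
tcp_pos: [459.7, 341.8, -2.1]
eef_rot: [-0.0, 0.64, 0.768, 0.0]
force: [-1.9, -1.6, 2.1]
width: 0.497
gripper_force: 30.0
```

Contact with the floor. Release and rise.

Request:
servo_tool([
  [[0.3,0,0,0.0005,0,0,0],[0.65,0,0,0.0005,0,0,0],[0.65,0,0,0,0,0,0],[0.65,0,0,0,0,0,0],[0.65,0,0,0,0,0,0],[0.65,0,0,-0.01,0,0,0],[0.65,0,0,-0.04,0,0,0],[0.65,0,0,-0.08,0,0,0],[0.65,0,0,-0.12,0,0,0],[0.65,0,0,-0.16,0,0,0]],
])

```text
t: 30.72
tcp_pos: [459.0, 341.6, 159.6]
eef_rot: [-0.001, 0.64, 0.768, 0.0]
force: [-0.2, 0.3, 0.5]
width: 0.648
gripper_force: 0.0
```

Request:
servo_tool([
  [[0.8,0,0,-0.04,0,0,0],[0.8,0,0,-0.06,0,0,0],[0.8,0,0,-0.06,0,0,0],[0.8,0,0,-0.06,0,0,0]],
])

```text
t: 31.05
tcp_pos: [460.1, 341.8, 218.8]
eef_rot: [0.0, 0.641, 0.768, 0.002]
force: [0.2, -0.0, -1.7]
width: 0.801
gripper_force: 0.0
```

Run:
```python
from h import *
p,r,s=tool(); print(p,s["force"],s["width"],s["t"])
c=Cam(camera_params("wrist")); g=grab_frame("wrist")
m=(g.max(2)>90).astype(np.uint8)*255
T=R.from_euler("z",10.4,degrees=True)
for k in cv2.findContours(m,cv2.RETR_LIST,cv2.CHAIN_APPROX_NONE)[0]:
    if 1000<cv2.contourArea(k)<9000:
        P=T.inv().apply(c.plane(k[:,0],47)-[522.3,354.5,5])[:,:2]; x=cv2.minAreaRect(P.astype(np.float32))
        if abs(x[0][0])<140 and abs(x[0][1])<90: print("in tray frame",x)
for n in("top","scene"):
    c=Cam(camera_params(n)); r=[cv2.minAreaRect(k) for k in cv2.findContours(cv2.inRange(cv2.cvtColor(grab_frame(n),cv2.COLOR_BGR2HSV),(8,50,90),(22,190,255)),cv2.RETR_EXTERNAL,cv2.CHAIN_APPROX_NONE)[0] if cv2.contourArea(k)>300]
    print(n,[np.round(c.plane([q[0]],30)[0]).tolist()+list(np.round(q[1])) for q in r if np.hypot(*(c.plane([q[0]],30)[0][:2]-[575,-20]))<60])
```

```text
[460.06349677 341.78811532 218.82072024] [ 0.16805562 -0.00980364 -1.72484396] 0.800729468004561 31.05
in tray frame ((-62.717742919921875, -2.904388427734375), (112.42427825927734, 47.57265853881836), 89.92208862304688)
in tray frame ((64.1789321899414, 3.7992630004882812), (112.82398986816406, 51.02366638183594), 89.99993133544922)
top [[573.0, -21.0, 30.0, np.float64(18.0), np.float64(40.0)]]
scene [[583.0, -21.0, 30.0, np.float64(23.0), np.float64(53.0)]]
```

Both modules are flat and centred in their compartments, and the board is on the pile. I hand in.

```bash
python3 -c "
from station import *
print(finish_job())"
```

```text
the job is handed in; nothing more can be done
None
```

The job is handed in at about 31 s of the 72 s allowed; my last measurements show one module lying flat near the centre of each tray compartment and the spacer board square on the pile, but the hand-in returned no verdict.

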